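Build up a shower-drain stack in the assembly nest

ROBOT

A 6-joint arm with a two-finger parallel gripper is mounted at the origin on the work surface. World frame = base frame: x ahead of the robot, y to its left, z up, the work surface at z = 0. Lengths are in m, angles in degrees, forces in N, time in s.
With the tool pointing down it reaches from about 0.325 to 0.9 m from the base axis. Payload 6.1 kg.
Tool frame: the origin (TCP) lies midway between the tips of the shut fingers; the grasp point (between the pads) lies 19 mm behind it; z points along the fingers, y is the line along which they close (so a half turn about z gives the same grasp; the last joint's range is limited). The gripper opens to 87 mm and grips with 3 to 60 N. Pads are 19 mm wide; open, the fingers measure 117 mm over their backs; the gripper's body (75 mm by 190 mm) begins 51 mm behind the grasp point.
Start: joints at [-75.292, 12.628, 87.462, -0, 79.91, -7.225], TCP at [0.233, -0.58, 0.197] pointing down, gripper open.
Joint ranges: [-170.65, 170.65], [-52.31, 119.04], [5.05, 147.46], [-71.25, 251.25], [11.57, 151.72], [-153.62, 153.62]. Speed limits (degrees/s): [147.25, 147.25, 172.46, 180, 180, 180].

INTERFACE

Orientations are given as [roll, pitch, yaw] about the fixed x, y, z axes, in that order (R = Rz(yaw) Ry(pitch) Rx(roll)).
In Python, from station import r, optics gives the robot as it stands. The module is installed in compiled form; this text tells all that it offers.
- The arm moves only by the tool jog_arm, never from a script. Its argument "motion" is a list of rows, each a list of 7 numbers: the shift along the tool's x, y, z in units of 40 mm (1.0 is 40 mm), then the turn, a rotation vector about the tool's x, y, z in units of 5 degrees (1.0 is 5 degrees), then the opening, from 0 (shut) to 1 (fully open). In form: [[x, y, z, wx, wy, wz, hand], ...]. A call has 1 to 20 rows; each row shifts and turns the commanded pose from where the row before left it, along the tool's axes as they then stand; what a row does not reach is not made up. A row lasts 1/12 s, in which the tool goes at most 41.7 mm and 7.16 degrees, less where a joint would pass 70% of its speed; a pose out of reach is approached as far as the arm can. A call is refused whole if a number of a shift passes 1 or a number of a turn 1, either way. A call with a gripper value outside its range is refused whole. The fingers move at their own pace and stop on an object; "squeeze" is the grip in N (left out, the last holds). Time passes only in rows, so rows that do not move let the fingers close. It gives the time, the measured TCP pose, the force, the opening and the grip force at its end, in the units of the state.
- r.get_state(): the state, without advancing time (a new reading comes with each control period).
- optics.read_camera(name): name is "scene" or "top" or "wrist"; returns a dict with "image" (384x512x3 uint8, blue, green, red), "vertical_fov" (degrees; the focal length in pixels is half the picture's height over the tangent of half this angle, whatever the lens; pixels are square), "cx", "cy" (the principal point, pixels), "k1" (the pictures are not rectified: a ray, as slopes to the right and down, at radius r is drawn at 1 + k1 r^2 times it, then the intrinsics apply), "position" and "orientation" of the camera in the world. Camera axes: x right, y down, z forward; pixel columns grow to the right and rows downward; lengths in m; the calibration is good to about 2 mm. A picture is of the moment at which its call begins. There is no depth.
- r.job_done(): hands the job in; it is judged then, once.
The state is a dict: "time": time; "joint_pos": joint angles; "joint_vel": joint speeds; "effort": joint torques, N m; "ee_pos": TCP position; "orientation": TCP orientation; "contact_force": force on the tool from outside, world axes, zero at the start; "moment": the same for the moment, N m; "grip_width": finger opening in m; "grip_force": force on a finger pad.
Only numpy, scipy, OpenCV 4.12 (cv2) and the standard library are available. Lean on these libraries where they do the work, as an engineer would, in place of code of your own. Each camera call takes 0.05 s, during which the arm holds its last target. There are 200 camera calls.

TASK

The body of a compact shower drain is in the red tray at the back of the shelf, too far out to lift from: take the green-handled stock hook, hook the tray and draw it about 12 cm straight towards you, then lay the hook down flat on the liner, clear of the tray. Then build the drain squarely in the pocket of the assembly nest: the white drain body first (open side up), then every dark-blue extension frame that lies out, one flat on another in any order, and last the slotted steel cover, slots up. Each part must lie flat and square between the four corner guides; leave the flush plate, bottle trap, pliers and dish where they are.

Things in the scene. Friction and masses are not known exactly. Their poses are not given: they have to be found in the camera images.
- nest: fixed nest: black plate 196 x 104 x 10 mm on the liner, origin centre of its underside, x along its length, z up. Four orange L-shaped corner guides, 76 mm high above the plate, bound a pocket 155 (x) x 69 (y) mm; lips on top flare out at 45 degrees by 10 mm, to 97 mm above the liner. Only the corners are guided: the long sides are open over the middle 110 mm (for the fingers)
- pocket (a point): centre of the pocket's floor, on top of the nest's plate, 10 mm above the liner; axes as the nest's: x along the pocket's length, z up
- tray: loose open red tray, 168 (x) x 198 (y) x 30 mm high, walls and floor 4 mm, 0.35 kg; origin at the centre of its underside, z up. Starts at the back of the shelf, 0.79 m from the base, its -x wall towards the robot; the drain body lies in it with 40 to 60 mm free inside that wall
- drain: white plastic drain body, an open tub 150 (x) x 64 (y) x 36 mm high, walls 5 mm, 0.16 kg; origin at the centre of its underside, z up out of the open side. Starts upright in the tray, its length along the tray's y
- hook: loose stock hook: green grip 100 mm long, 22 wide, 34 high; from its +x end a flat bar (31 to 37 mm above the underside) leads to a down-turned blade 140 mm ahead of the grip's centre, 5 mm thick, 70 wide, from the bar down to underside level. Origin: centre of the grip's underside, x towards the blade, z up. 0.22 kg, balance 15 mm ahead of the origin. Starts level on the liner, blade away from the robot
- frame1: loose dark-blue plastic extension frame, an open rectangle 150 mm (x) x 64 mm (y) x 10 mm thick, bars 8 mm wide, about 0.06 kg; origin at the centre of its underside, z up; same either way up and either way round. Lies flat on the liner. One to three of the frames are there, the others are absent
- frame2: loose dark-blue plastic extension frame, an open rectangle 150 mm (x) x 64 mm (y) x 10 mm thick, bars 8 mm wide, about 0.06 kg; origin at the centre of its underside, z up; same either way up and either way round. Lies flat on the liner. One to three of the frames are there, the others are absent
- frame3: loose dark-blue plastic extension frame, an open rectangle 150 mm (x) x 64 mm (y) x 10 mm thick, bars 8 mm wide, about 0.06 kg; origin at the centre of its underside, z up; same either way up and either way round. Lies flat on the liner. One to three of the frames are there, the others are absent
- cover: loose slotted stainless cover plate 150 mm (x) x 64 mm (y) x 10 mm thick, nine dark cross slots on top, about 0.28 kg; origin at the centre of its underside, z up through the slotted face. Lies flat on the liner, slots up
- flush_plate: bystander: chrome flush plate with two push buttons, 164 x 246 x 12 mm, lying flat; origin at the centre of its underside
- bottle_trap: bystander: white plastic bottle trap standing upright, 68 mm across and 150 mm tall with a side outlet 80 mm out along its x at 90 mm up; origin at the centre of its underside
- pliers: bystander: blue-handled pliers lying flat, 180 mm long along x, 60 mm wide, 14 mm high; origin below the pivot, on the liner
- dish: bystander: round ceramic dish with a closed hinged blue lid, 94 mm across, 52 mm high; origin at the centre of its underside
Things that resemble listed ones, but are neither listed nor needed, are in the scene too. Leave any yellow look-alike of the frame2 alone.

How it is judged (in metres and radians):
On the way, in this order (a step that is already met when the one before it is completed fails the run):
1. the tray is drawn towards the robot by the hook (world x of tray below 0.7 m and contact force between hook and tray above 0.2 N), for 0.05 s.
2. the drain body stands square on the pocket floor (horizontal distance between drain and pocket below 0.006 m and z of drain in the frame of pocket between -0.003 and 0.004 m and angle between the x axis of drain and the x axis of pocket, either way round below 0.07 rad and angle between the z axis of drain and the z axis of pocket, either way round below 0.05 rad and angle between drain's own z axis and vertical below 0.05 rad), for 0.2 s.
3. every frame present lies flat and square on the drain body in the pocket (all of step 2 and horizontal distance between each of frame1, frame2, frame3 and pocket below 0.006 m and z of frame1 in the frame of pocket between 0.033 and 0.06 m and angle between the x axis of each of frame1, frame2, frame3 and the x axis of pocket, either way round below 0.07 rad and angle between the z axis of each of frame1, frame2, frame3 and the z axis of pocket, either way round below 0.05 rad and z of frame2 in the frame of pocket between 0.033 and 0.06 m and z of frame3 in the frame of pocket between 0.033 and 0.06 m), for 0.2 s.
At the end, for the whole second after the job is handed in: Body on the pocket floor, all frames present on it, cover on top: each within 6 mm of the pocket centre, 0.07 rad of its yaw, 0.05 rad of flat, at rest, body and cover right way up. Hook flat on the liner (0.12 rad), not touching the tray. Tray drawn by the hook nearer than x = 0.70 m (all of step 3 and horizontal distance between cover and pocket below 0.006 m and z of cover in the frame of pocket between 0.043 and 0.07 m and angle between the x axis of cover and the x axis of pocket, either way round below 0.07 rad and angle between the z axis of cover and the z axis of pocket, either way round below 0.05 rad and angle between cover's own z axis and vertical below 0.05 rad and z of cover in the frame of frame1 above 0.007 m and z of cover in the frame of frame2 above 0.007 m and z of cover in the frame of frame3 above 0.007 m and linear speed of each of drain, cover, frame1, frame2, frame3, hook below 0.02 m/s and world x of tray below 0.72 m and angle between hook's own z axis and vertical below 0.12 rad and height (world z) of hook below 0.012 m and contact force between hook and tray below 0.1 N).
It fails at once if the flush plate is pushed more than 30 mm or tipped (distance of flush_plate from where it was at the start of the episode above 0.03 m or angle between flush_plate's own z axis and vertical above 0.2 rad).
It fails at once if the bottle trap is pushed more than 30 mm or tipped (distance of bottle_trap from where it was at the start of the episode above 0.03 m or angle between bottle_trap's own z axis and vertical above 0.3 rad).
It fails at once if the pliers is pushed more than 30 mm or tipped (distance of pliers from where it was at the start of the episode above 0.03 m or angle between pliers's own z axis and vertical above 0.3 rad).
It fails at once if the dish is pushed more than 30 mm or tipped (distance of dish from where it was at the start of the episode above 0.03 m or angle between dish's own z axis and vertical above 0.3 rad).
Of frame1, frame2, frame3 only 1 to 3 are there at a start; the rules pass over those that are not, and their reading is None.
At some moment in a run one of frame1, frame2, frame3, cover may be knocked a few centimetres aside while the robot is not near it.
Once in a run the grip may slacken for a moment while it holds something.
It also fails if it takes over 210 s, if anything falls off the work surface, if the arm or the gripper's body presses on something with over 40 N, if the wrist force passes 120 N, or if a joint passes its speed limit or range.

## Working session

There is one attempt and no reset: what is moved stays moved. The work goes in short steps, Python scripts to look and compute and a tool call to move; the robot and the scene stay as the last step left them, time stands still between calls to the robot, and variables do not carry over. Pictures are saved under pics/ and viewed, at most 14 in all, crops included, and the job is handed in when it is done.

Besides the shell and the picture viewer there is one more tool, called after "Call:" by a JSON object that holds its "method" and its "body", one argument or row to a line. jog_arm: Moves the arm, as the interface text tells. Its arguments: {"type":"object","properties":{"motion":{"type":"array"},"squeeze":{"type":"number"}},"required":["motion"]}

```bash
mkdir -p pics; cat > h.py <<'E'
import numpy as np, cv2
from scipy.spatial.transform import Rotation as R
from station import r, optics
def cam(n):
    return optics.read_camera(n)
def rot(o):
    o=np.array(o,float)
    return R.from_euler('xyz',o,degrees=True).as_matrix() if o.shape==(3,) else (o if o.shape==(3,3) else R.from_quat(o).as_matrix())
def rays(c,uv):
    uv=np.array(uv,float).reshape(-1,1,2)
    f=c['image'].shape[0]/2/np.tan(np.radians(c['vertical_fov'])/2)
    K=np.array([[f,0,c['cx']],[0,f,c['cy']],[0,0,1]])
    p=cv2.undistortPointsIter(uv,K,np.array([c['k1'],0,0,0.]),None,None,(3,50,1e-9)).reshape(-1,2)
    return np.c_[p,np.ones(len(p))]@rot(c['orientation']).T
def plane(c,uv,z):
    d=rays(c,uv);p=np.array(c['position']);return p+d*((z-p[2])/d[:,2])[:,None]
def proj(c,P):
    f=c['image'].shape[0]/2/np.tan(np.radians(c['vertical_fov'])/2)
    q=(np.array(P,float).reshape(-1,3)-c['position'])@rot(c['orientation']);s=q[:,:2]/q[:,2:]
    s=s*(1+c['k1']*(s**2).sum(1))[:,None];return s*f+[c['cx'],c['cy']]
E
python3 - <<'E'
from h import *
for n in ['scene','top']:
    c=cam(n);cv2.imwrite(f'pics/{n}0.png',cv2.resize(c['image'],(800,600)))
    print(n,{k:v for k,v in c.items() if k!='image'})
print(r.get_state())
E
```

```text
scene {'vertical_fov': 57.27231442449404, 'cx': 260.15342135291974, 'cy': 198.6855265745884, 'k1': -0.010265318776109485, 'position': array([1.20777142, 0.84693401, 0.69881793]), 'orientation': array([-123.09229715,    0.99519579,  142.90444526])}
top {'vertical_fov': 48.50773212674452, 'cx': 259.37846614824883, 'cy': 194.7796339650225, 'k1': -0.039702212842772956, 'position': array([0.49292943, 0.05148742, 1.66080327]), 'orientation': array([-176.26379584,    0.26152906,  -91.27217727])}
{'time': 0.1, 'joint_pos': array([-7.52932727e+01,  1.26719181e+01,  8.75177016e+01, -9.46573795e-04,
        7.99112370e+01, -7.22413575e+00]), 'joint_vel': array([-0.07435365, -0.04995983, -0.16668393, -0.12332469, -0.0629724 ,
        0.05191315]), 'effort': array([ 9.04271856e-04, -4.95945311e+01, -3.88519478e+01,  7.02042296e-02,
        5.14298212e-02, -2.87092018e-05]), 'ee_pos': array([ 0.23327593, -0.57918799,  0.19564771]), 'orientation': array([-1.79899827e+02, -1.17585971e-02,  2.19310194e+01]), 'contact_force': array([ 0.54586691, -0.21276104,  0.47551644]), 'moment': array([-0.02115768,  0.02889883, -0.00507284]), 'grip_force': 0.0, 'grip_width': 0.08667712556143732}
```

View pics/scene0.png

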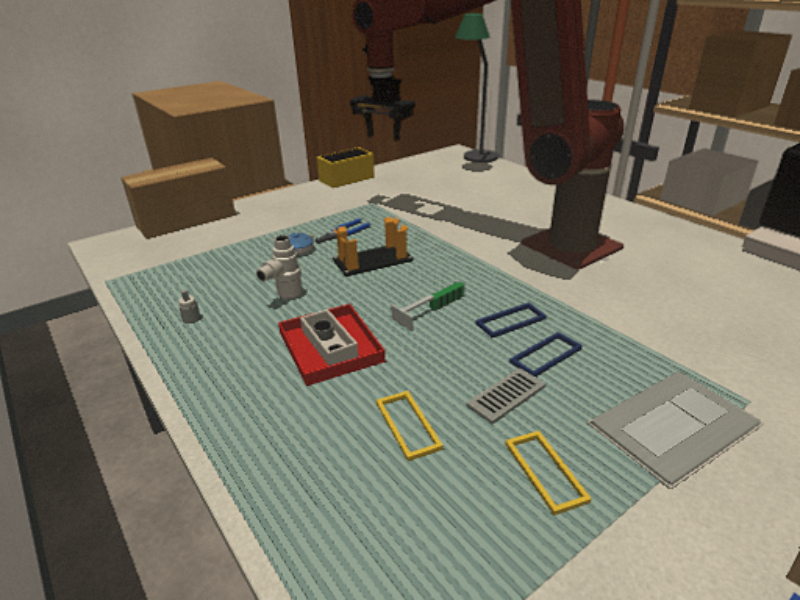

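View pics/top0.png

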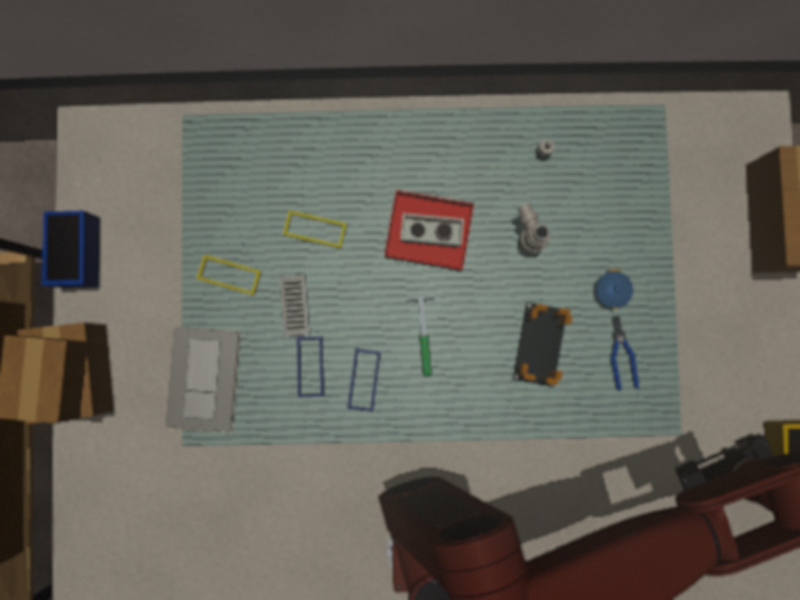

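Top view (800x600 px): dark-blue frames at (311,366) and (364,379); yellow look-alikes at (315,229) and (229,275), which I'll leave. Cover (295,305), hook (425,335) with its green grip at (426,355), red tray (430,230) with the drain in it (432,230), nest (541,343), flush plate (203,378), trap (531,232), dish (614,289), pliers (624,355).

```bash
cat >> h.py <<'E'
def masks(img):
    h=cv2.cvtColor(img,cv2.COLOR_BGR2HSV)
    I=lambda a,b:cv2.inRange(h,a,b)
    return dict(red=I((0,150,60),(8,255,255))|I((172,150,60),(180,255,255)),green=I((50,140,40),(75,255,255)),
      blue=I((105,90,20),(130,255,140)),orange=I((9,160,80),(20,255,255)))
def blobs(m,amin=30):
    cs,_=cv2.findContours(m,cv2.RETR_EXTERNAL,cv2.CHAIN_APPROX_NONE)
    return [c.reshape(-1,2) for c in cs if cv2.contourArea(c)>amin]
def rect(c,cnt,z):
    P=plane(c,cnt,z)[:,:2]
    (x,y),(a,b),t=cv2.minAreaRect((P*1000).astype(np.float32))
    if a<b:a,b,t=b,a,t+90
    return np.round([x,y,a,b,(t+90)%180-90],1)
E
python3 - <<'E'
from h import *
c=cam('top');im=c['image'];M=masks(im)
for k,z in [('red',.03),('green',.034),('blue',.01),('orange',.09)]:
    for b in blobs(M[k]):
        if b[:,1].max()<290: print(k,b.mean(0).round(),rect(c,b,z))
cv2.imwrite('pics/topc.png',cv2.resize(im[115:285,110:430],(800,425),interpolation=cv2.INTER_CUBIC))
E
```

```text
red [274. 148.] [781.7  -4.2 188.6 158.9  78.5]
blue [404. 233.] [ 442.8 -501.5  116.7   17.6   12.9]
blue [394. 234.] [ 438.9 -459.3  119.8   18.8    1.7]
blue [393. 185.] [ 625.5 -463.    82.8   82.1   88.8]
blue [ 45. 157.] [762.1 905.2 191.7 145.6  -1.7]
```

View pics/topc.png

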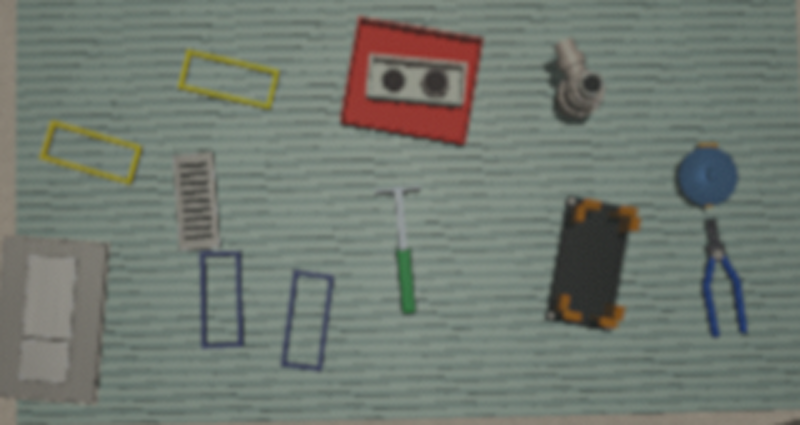

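```bash
python3 - <<'E'
from h import *
c=cam('top')
D={'grip':(.034,[(401,250),(409,313)]),'blade':(.037,[(377,191),(420,191)]),'fa':(.01,[(203,253),(241,253),(243,345),(203,347)]),
'fb':(.01,[(295,270),(333,277),(321,370),(283,365)]),'cov':(.01,[(177,155),(213,153),(218,247),(183,250)]),
'nest':(.01,[(570,196),(632,210),(610,330),(547,320)]),'tray':(.03,[(360,17),(483,38),(465,146),(341,124)]),
'drain':(.042,[(369,53),(468,65),(463,105),(366,97)]),'trap':(.15,[(592,84)]),'dish':(.05,[(707,177)])}
for k,(z,p) in D.items():
    P=plane(c,np.array(p)/2.5+[110,115],z)[:,:2]*1000
    print(k,P.mean(0).round(),P.round().tolist(),rect(c,np.array(p)/2.5+[110,115],z) if len(p)==4 else '')
E
```

```text
grip [473.  11.] [[521.0, 16.0], [425.0, 6.0]] 
blade [611.  18.] [[612.0, 51.0], [610.0, -15.0]] 
fa [451. 293.] [[524.0, 323.0], [522.0, 264.0], [381.0, 263.0], [379.0, 325.0]] [450.8 292.7 144.9  61.8  -0.7]
fb [416. 162.] [[494.0, 180.0], [482.0, 122.0], [340.0, 143.0], [349.0, 202.0]] [417.  161.8 147.3  59.7  -8.5]
cov [604. 330.] [[677.0, 362.0], [679.0, 305.0], [532.0, 299.0], [529.0, 354.0]] [604.6 329.5 148.5  56.4   3. ]
nest [ 494. -276.] [[599.0, -249.0], [575.0, -345.0], [391.0, -304.0], [409.0, -207.0]] [ 493.4 -276.1  195.4   98.7  -12.4]
tray [782.  -7.] [[884.0, 71.0], [847.0, -119.0], [679.0, -86.0], [717.0, 104.0]] [781.4  -7.5 194.  170.9  78.9]
drain [781. -14.] [[825.0, 58.0], [802.0, -93.0], [741.0, -84.0], [756.0, 64.0]] [779.7 -12.5 153.2  68.3  81.7]
trap [ 750. -261.] [[750.0, -261.0]] 
dish [ 621. -452.] [[621.0, -452.0]]
```

```bash
cat >> h.py <<'E'
def go(x,y,z,yaw):
    "turn and then shift (final tool frame), in move units, metres/deg in"
    s=r.get_state();R0=rot(s['orientation']);R1=R.from_euler('xyz',[180,0,yaw],degrees=True).as_matrix()
    w=np.degrees(R.from_matrix(R0.T@R1).as_rotvec())/5
    d=R1.T@(np.array([x,y,z])-s['ee_pos'])/.04
    n=max(1,int(np.ceil(abs(w).max()))); m=max(1,int(np.ceil(abs(d).max()/.98)))
    print('turn',n,'x',(w/n).round(3),' shift',m,'x',(d/m).round(3),'total',d.round(3))
def snap(n,name=None):
    c=cam(n)
    if name: cv2.imwrite(f'pics/{name}.png',c['image'])
    return c
E
python3 -c "
from h import *
go(.483,.012,.15,5)"
```

```text
turn 4 x [-0.004  0.     0.847]  shift 15 x [ 0.5   -0.946  0.077] total [  7.506 -14.184   1.149]
```

Call:
{"method": "jog_arm", "body": {
  "motion": [
    [0,0,0,0,0,0.85,1],
    [0,0,0,0,0,0.85,1],
    [0,0,0,0,0,0.85,1],
    [0,0,0,0,0,0.85,1],
    [0.5,-0.95,0.08,0,0,0,1],
    [0.5,-0.95,0.08,0,0,0,1],
    [0.5,-0.95,0.08,0,0,0,1],
    [0.5,-0.95,0.08,0,0,0,1],
    [0.5,-0.95,0.08,0,0,0,1],
    [0.5,-0.95,0.08,0,0,0,1],
    [0.5,-0.95,0.08,0,0,0,1],
    [0.5,-0.95,0.08,0,0,0,1],
    [0.5,-0.95,0.08,0,0,0,1],
    [0.5,-0.95,0.08,0,0,0,1],
    [0.5,-0.95,0.08,0,0,0,1],
    [0.5,-0.95,0.08,0,0,0,1],
    [0.5,-0.95,0.08,0,0,0,1],
    [0.5,-0.95,0.08,0,0,0,1],
    [0.5,-0.95,0.08,0,0,0,1],
    [0,0,0,0,0,0,1]
  ]
}}

```text
time: 1.87
ee_pos: [0.4764, 0.0013, 0.1497]
orientation: [-179.8, -0.0, 5.3]
contact_force: [0.1, 0.6, 0.3]
grip_width: 0.0868
grip_force: 0.0
```

```bash
python3 - <<'E'
from h import *
c=snap('wrist','w1');M=masks(c['image'])
for b in blobs(M['green'],200): print(b.mean(0),rect(c,b,.034))
s=r.get_state();print(s['time'],s['ee_pos'],s['orientation'])
print(c['position'],c['orientation'],c['vertical_fov'])
E
```

```text
1.9167 [ 0.47554966 -0.00162959  0.14975564] [-1.79950352e+02  3.20917474e-02  5.30081771e+00]
[0.5601411  0.00877904 0.33681746] [162.38272828   0.18303239 -84.65086692] 67.30911881570717
```

View pics/w1.png

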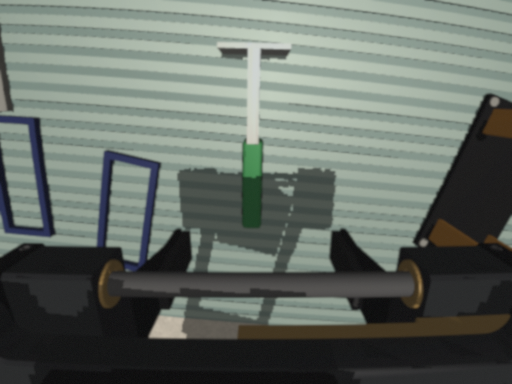

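Wrist view: the hook's grip spans (252,138) to (252,227), with its blade at (218..291,47). Frames are on the left and the nest is on the right.

```bash
python3 - <<'E'
from h import *
c=cam('wrist');s=r.get_state()
h=cv2.cvtColor(c['image'],cv2.COLOR_BGR2HSV)
m=cv2.inRange(h,(55,110,20),(85,255,255));m[235:]=0
for b in blobs(m,300): print(b.mean(0),b.min(0),b.max(0),rect(c,b,.034))
print(plane(c,[(218,44),(291,44),(254,44)],.037), plane(c,[(252,138),(252,225)],.034))
go(.483,.012,.006,5)
E
```

```text
[248.93401015 182.22335025] [240 141] [258 225] [473.9  11.   95.3  19.4   4.1]
[[ 0.6104357   0.05162928  0.037     ]
 [ 0.61679779 -0.01730721  0.037     ]
 [ 0.61344903  0.01760312  0.037     ]] [[0.52460257 0.01194318 0.034     ]
 [0.42694558 0.0036413  0.034     ]]
turn 1 x [0.    0.012 0.036]  shift 4 x [ 0.058 -0.093  0.899] total [ 0.231 -0.371  3.595]
```

Call:
{"method": "jog_arm", "body": {
  "motion": [
    [0.2,-0.36,0,0,0,0,1],
    [0,0,0.6,0,0,0,1],
    [0,0,0.6,0,0,0,1],
    [0,0,0.6,0,0,0,1],
    [0,0,0.6,0,0,0,1],
    [0,0,0.6,0,0,0,1],
    [0,0,0.5,0,0,0,1],
    [0,0,0,0,0,0,1],
    [0,0,0,0,0,0,0],
    [0,0,0,0,0,0,0],
    [0,0,0,0,0,0,0],
    [0,0,0,0,0,0,0],
    [0,0,0,0,0,0,0],
    [0,0,0,0,0,0,0],
    [0,0,0,0,0,0,0],
    [0,0,0,0,0,0,0]
  ],
  "squeeze": 45
}}

```text
time: 3.3
ee_pos: [0.482, 0.0098, 0.0104]
orientation: [180.0, -0.0, 4.9]
contact_force: [-0.2, 0.0, 0.6]
grip_width: 0.042
grip_force: 0.0
```

```bash
python3 -c "
from h import *
print(r.get_state())
go(.583,.033,.075,-11)"
```

```text
{'time': 3.3, 'joint_pos': array([-8.21610801e+00,  6.15209655e+00,  1.16732965e+02, -9.32892113e-04,
        5.70997763e+01,  7.68387505e+01]), 'joint_vel': array([-0.08319463,  0.13877825,  0.01047533, -0.04249388, -0.06475106,
        0.02366408]), 'effort': array([-2.41123151e-02, -3.70199347e+01, -3.17531025e+01,  4.30083240e-02,
       -7.06692645e-02, -1.99992128e-04]), 'ee_pos': array([0.48204372, 0.00980812, 0.01038734]), 'orientation': array([ 1.79995785e+02, -1.45858297e-02,  4.94564868e+00]), 'contact_force': array([-0.21001621,  0.0182848 ,  0.5530929 ]), 'moment': array([-0.01531566, -0.02295005, -0.02567691]), 'grip_force': 0.0, 'grip_width': 0.042002325742979116}
turn 4 x [ 0.    -0.001  0.797]  shift 3 x [ 0.789 -0.35  -0.538] total [ 2.367 -1.051 -1.615]
```

Call:
{"method": "jog_arm", "body": {
  "motion": [
    [0,0,0.06,0,0,0,0],
    [0,0,0,0,0,0,0],
    [0,0,0,0,0,0,0],
    [0,0,0,0,0,0,0],
    [0,0,0,0,0,0,0],
    [0,0,0,0,0,0,0],
    [0,0,-0.5,0,0,0,0],
    [0,0,-0.5,0,0,0,0],
    [0,0,-0.5,0,0,0,0],
    [0,0,-0.2,0,0,0,0],
    [0,0,0,0,0,0.8,0],
    [0,0,0,0,0,0.8,0],
    [0,0,0,0,0,0.8,0],
    [0,0,0,0,0,0.8,0],
    [0,0,0,0,0,0,0]
  ]
}}

```text
time: 4.55
ee_pos: [0.4815, 0.0098, 0.0751]
orientation: [180.0, 0.1, -11.2]
contact_force: [-0.9, 0.7, -1.4]
grip_width: 0.0207
grip_force: 45.0
```

```bash
python3 - <<'E'
from h import *
s=r.get_state();print(s['ee_pos'],s['orientation'],s['grip_width'],s['grip_force'],s['contact_force'])
c=snap('wrist','w2');M=masks(c['image'])
for b in blobs(M['red'],200): print(b.mean(0),b.min(0),b.max(0),rect(c,b,.03))
E
```

```text
[0.48145563 0.00975649 0.07511004] [ 1.79994970e+02  5.41511301e-02 -1.12132719e+01] 0.020657584691458092 44.96263325214386 [-0.85788703  0.65108493 -1.41319466]
```

View pics/w2.png

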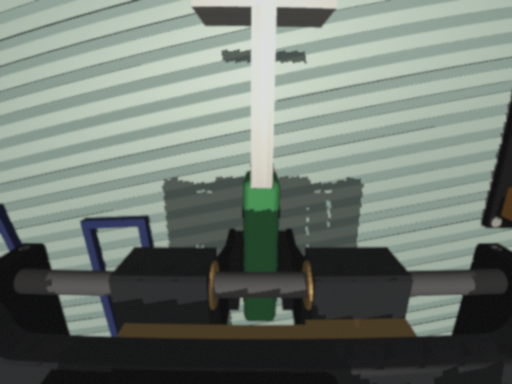

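The hook is held level, with its blade at (192..335, 8). Moving over the tray wall.

```bash
python3 - <<'E'
from h import *
c=cam('wrist');print(plane(c,[(192,6),(335,6)],.105))
go(.594,.030,.075,-11)
E
```

```text
[[ 0.6158021   0.01780343  0.105     ]
 [ 0.60270422 -0.05023547  0.105     ]]
turn 1 x [0.    0.009 0.011]  shift 3 x [ 0.888 -0.344  0.002] total [ 2.663 -1.033  0.006]
```

Call:
{"method": "jog_arm", "body": {
  "motion": [
    [0.44,-0.17,0,0,0,0,0],
    [0.44,-0.17,0,0,0,0,0],
    [0.44,-0.17,0,0,0,0,0],
    [0.44,-0.17,0,0,0,0,0],
    [0.44,-0.17,0,0,0,0,0],
    [0.44,-0.17,0,0,0,0,0],
    [0,0,0,0,0,0,0]
  ]
}}

```text
time: 5.23
ee_pos: [0.5964, 0.0298, 0.0758]
orientation: [-180.0, -0.1, -10.9]
contact_force: [-0.7, -0.0, -0.9]
grip_width: 0.0207
grip_force: 45.0
```

```bash
python3 - <<'E'
from h import *
c=snap('scene');d=snap('top')
cv2.imwrite('pics/s2.png',np.hstack([cv2.resize(c['image'][170:270,150:300],(400,266)),cv2.resize(d['image'][110:210,215:365],(400,266))]))
w=cam('wrist');M=masks(w['image'])
for b in blobs(M['red'],200): print(b.mean(0),b.min(0),b.max(0))
go(.594,.030,.013,-11)
E
```

```text
[338.06017192  40.11747851] [277   0] [394  73]
[181.55647383  40.48209366] [120   0] [249  72]
turn 1 x [0.004 0.022 0.002]  shift 2 x [ 0.017 -0.009  0.775] total [ 0.035 -0.019  1.55 ]
```

View pics/s2.png

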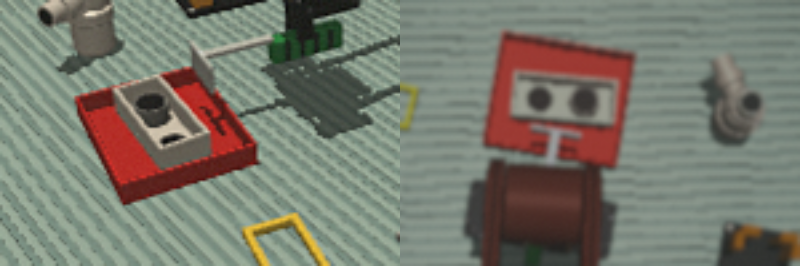

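Blade hangs between the near wall and the drain (right panel at (556,128)). Lowering, then pulling along the tray's axis.

Call:
{"method": "jog_arm", "body": {
  "motion": [
    [0,0,0.4,0,0,0,0],
    [0,0,0.4,0,0,0,0],
    [0,0,0.4,0,0,0,0],
    [0,0,0.3,0,0,0,0],
    [0,0,0,0,0,0,0],
    [-0.15,0,0,0,0,0,0],
    [-0.15,0,0,0,0,0,0],
    [-0.15,0,0,0,0,0,0],
    [-0.15,0,0,0,0,0,0],
    [0,0,0,0,0,0,0]
  ]
}}

```text
time: 6.22
ee_pos: [0.5692, 0.0344, 0.0166]
orientation: [-180.0, -0.0, -11.0]
contact_force: [0.5, 0.6, -2.4]
grip_width: 0.021
grip_force: 45.0
```

```bash
python3 - <<'E'
from h import *
s=r.get_state();print(s['ee_pos'],s['orientation'],s['grip_width'],s['grip_force'],s['contact_force'])
E
```

```text
[0.5692324  0.03441401 0.01659763] [-1.79993357e+02 -4.10065448e-02 -1.10486296e+01] 0.021011484601455504 44.962263107299805 [ 0.53550109  0.5891548  -2.40982335]
```

Call:
{"method": "jog_arm", "body": {
  "motion": [
    [-0.16,0,0,0,0,0,0],
    [-0.16,0,0,0,0,0,0],
    [-0.16,0,0,0,0,0,0],
    [-0.16,0,0,0,0,0,0],
    [-0.16,0,0,0,0,0,0],
    [-0.16,0,0,0,0,0,0],
    [-0.16,0,0,0,0,0,0],
    [-0.16,0,0,0,0,0,0],
    [-0.16,0,0,0,0,0,0],
    [-0.16,0,0,0,0,0,0],
    [-0.16,0,0,0,0,0,0],
    [-0.16,0,0,0,0,0,0],
    [-0.16,0,0,0,0,0,0],
    [-0.16,0,0,0,0,0,0],
    [-0.16,0,0,0,0,0,0],
    [-0.16,0,0,0,0,0,0],
    [-0.16,0,0,0,0,0,0],
    [-0.16,0,0,0,0,0,0],
    [-0.16,0,0,0,0,0,0],
    [-0.16,0,0,0,0,0,0]
  ]
}}

```text
time: 7.88
ee_pos: [0.4436, 0.0588, 0.0158]
orientation: [-180.0, -0.0, -11.1]
contact_force: [3.2, -0.3, -1.7]
grip_width: 0.0212
grip_force: 45.0
```

```bash
python3 - <<'E'
from h import *
s=r.get_state();print(s['ee_pos'],s['orientation'],s['grip_width'],s['grip_force'],s['contact_force'])
c=snap('scene');d=snap('top')
cv2.imwrite('pics/s3.png',np.hstack([cv2.resize(c['image'][140:290,130:355],(400,266)),cv2.resize(d['image'][110:260,190:415],(400,266))]))
E
```

```text
[0.44363193 0.05879644 0.01580292] [-1.79999848e+02 -5.18384967e-05 -1.10672756e+01] 0.0211890618001667 44.987733364105225 [ 3.21964983 -0.32305244 -1.6836429 ]
```

View pics/s3.png

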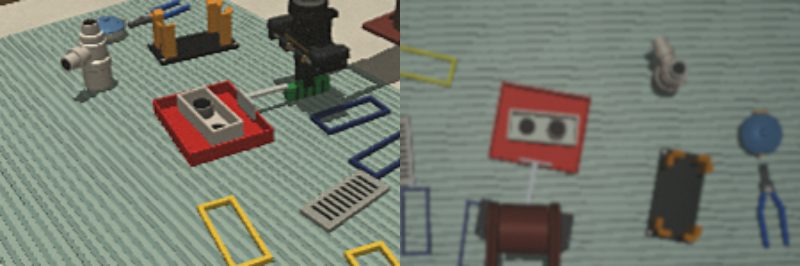

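Tray drawn to x≈0.65 (right panel (540,128)). Unhooking and turning.

Call:
{"method": "jog_arm", "body": {
  "motion": [
    [0.15,0,0,0,0,0,0],
    [0.15,0,0,0,0,0,0],
    [0,0,-0.5,0,0,0,0],
    [0,0,-0.5,0,0,0,0],
    [0,0,-0.5,0,0,0,0],
    [0,0,-0.5,0,0,0,0],
    [-0.6,0.6,0,0,0,0,0],
    [-0.3,0.6,0,0,0,0,0],
    [0,0.6,0,0,0,0,0],
    [0,0.6,0,0,0,0,0],
    [0,0.6,0,0,0,0,0],
    [0,0.6,0,0,0,0,0]
  ]
}}

```text
time: 8.98
ee_pos: [0.3932, -0.0794, 0.0961]
orientation: [-180.0, -0.0, -11.1]
contact_force: [0.4, -0.5, -2.8]
grip_width: 0.0205
grip_force: 45.0
```

Call:
{"method": "jog_arm", "body": {
  "motion": [
    [0,0,0,0,0,-1,0],
    [0,0,0,0,0,-1,0],
    [0,0,0,0,0,-1,0],
    [0,0,0,0,0,-1,0],
    [0,0,0,0,0,-1,0],
    [0,0,0,0,0,-1,0],
    [0,0,0,0,0,-1,0],
    [0,0,0,0,0,-1,0],
    [0,0,0,0,0,-1,0],
    [0,0,0,0,0,-1,0],
    [0,0,0,0,0,-1,0],
    [0,0,0,0,0,-1,0],
    [0,0,0,0,0,-1,0],
    [0,0,0,0,0,-1,0],
    [0,0,0,0,0,-1,0],
    [0,0,0,0,0,-1,0],
    [0,0,0,0,0,-1,0],
    [0,0,0,0,0,-1,0],
    [0,0,0,0,0,-1,0],
    [0,0,0,0,0,-1,0]
  ]
}}

```text
time: 10.65
ee_pos: [0.3935, -0.0783, 0.0958]
orientation: [-180.0, -0.0, 89.2]
contact_force: [0.3, -0.0, -1.1]
grip_width: 0.0208
grip_force: 45.0
```

```bash
python3 - <<'E'
from h import *
s=r.get_state();print(s['ee_pos'],s['orientation'],s['grip_width'],s['grip_force'],s['contact_force'])
go(.42,-.095,.0105,90)
w=cam('wrist');cv2.imwrite('pics/w4.png',w['image'])
E
```

```text
[ 0.39347897 -0.0783347   0.09584519] [-1.79974556e+02 -1.23315956e-02  8.91700328e+01] 0.02080744453243429 44.98399078845978 [ 0.32567898 -0.00436644 -1.0747371 ]
turn 1 x [-0.005 -0.003 -0.166]  shift 3 x [-0.139  0.221  0.711] total [-0.417  0.663  2.134]
```

View pics/w4.png

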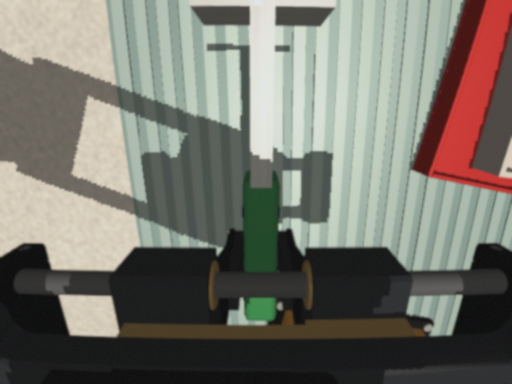

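Call:
{"method": "jog_arm", "body": {
  "motion": [
    [-0.2,0.3,0.3,0,0,-0.16,0],
    [-0.2,0.36,0.3,0,0,0,0],
    [0,0,0.3,0,0,0,0],
    [0,0,0.3,0,0,0,0],
    [0,0,0.3,0,0,0,0],
    [0,0,0.3,0,0,0,0],
    [0,0,0.2,0,0,0,0],
    [0,0,0.1,0,0,0,0],
    [0,0,0.04,0,0,0,0],
    [0,0,0,0,0,0,0],
    [0,0,0,0,0,0,0]
  ]
}}

```text
time: 11.62
ee_pos: [0.4198, -0.0945, 0.0107]
orientation: [180.0, 0.0, 89.7]
contact_force: [-1.2, -1.3, -2.5]
grip_width: 0.0206
grip_force: 45.0
```

Call:
{"method": "jog_arm", "body": {
  "motion": [
    [0,0,0.05,0,0,0,0],
    [0,0,0.02,0,0,0,0],
    [0,0,0,0,0,0,0],
    [0,0,0,0,0,0,1],
    [0,0,0,0,0,0,1],
    [0,0,0,0,0,0,1],
    [0,0,0,0,0,0,1],
    [0,0,0,0,0,0,1],
    [0,0,0,0,0,0,1],
    [0,0,-0.5,0,0,0,1],
    [0,0,-0.8,0,0,0,1],
    [0,0,-0.8,0,0,0,1],
    [0,0,-0.8,0,0,0,1],
    [0,0,-0.8,0,0,0,1],
    [0,0,0,0,0,0,1]
  ]
}}

```text
time: 12.87
ee_pos: [0.4234, -0.096, 0.1625]
orientation: [179.4, 0.3, 89.7]
contact_force: [0.0, -0.8, 0.7]
grip_width: 0.0853
grip_force: 0.0
```

```bash
python3 - <<'E'
from h import *
s=r.get_state();print(s['ee_pos'],s['orientation'],s['grip_width'])
d=cam('top');M=masks(d['image'])
for b in blobs(M['red'],200): print(b.mean(0),b.min(0),b.max(0),rect(d,b,.03))
cv2.imwrite('pics/t4.png',cv2.resize(d['image'][115:285,110:430],(800,425),interpolation=cv2.INTER_CUBIC))
w=cam('wrist')
go(.65,.0,.15,80)
E
```

```text
[ 0.42339665 -0.09599047  0.16248954] [179.38658      0.25556317  89.73897704] 0.08528954189773473
[268.04651163 182.05232558] [241 158] [295 206] [647.9  21.8 187.8 159.   78.1]
turn 2 x [0.021 0.007 0.974]  shift 6 x [0.555 0.873 0.029] total [3.331 5.24  0.174]
```

View pics/t4.png

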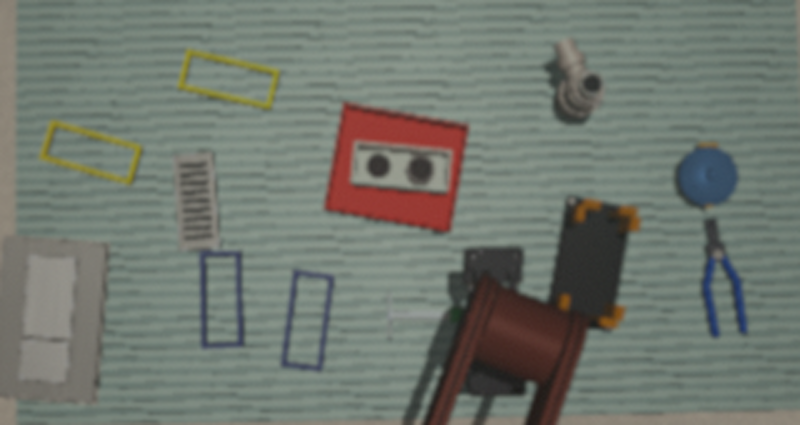

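Tray now at crop (397,167) with the drain at (401,167). The hook lies with its bar at (425,317). Measuring the drain with the wrist camera from a standoff.

```bash
python3 - <<'E'
from h import *
d=cam('top')
q=np.array([(353,140),(453,149),(449,193),(350,185)])/2.5+[110,115]
print(rect(d,q,.04))
go(.63,-.085,.16,82)
E
```

```text
[647.7  13.4 153.6  69.2  83.5]
turn 2 x [0.002 0.001 0.773]  shift 6 x [ 0.161  0.864 -0.02 ] total [ 0.964  5.186 -0.119]
```

Call:
{"method": "jog_arm", "body": {
  "motion": [
    [0,0,0,0,0,0.77,1],
    [0,0,0,0,0,0.77,1],
    [0.16,0.86,0,0,0,0,1],
    [0.16,0.86,0,0,0,0,1],
    [0.16,0.86,0,0,0,0,1],
    [0.16,0.86,0,0,0,0,1],
    [0.16,0.86,0,0,0,0,1],
    [0.16,0.86,0,0,0,0,1],
    [0,0,0,0,0,0,1],
    [0,0,0,0,0,0,1]
  ]
}}

```text
time: 13.85
ee_pos: [0.628, -0.0842, 0.1509]
orientation: [-179.6, -0.0, 82.1]
contact_force: [-1.0, 0.5, -0.4]
grip_width: 0.0866
grip_force: 0.0
```

```bash
python3 - <<'E'
from h import *
s=r.get_state();print(s['ee_pos'],s['orientation'],s['grip_width'])
w=cam('wrist');h=cv2.cvtColor(w['image'],cv2.COLOR_BGR2HSV)
cv2.imwrite('pics/w5.png',w['image'])
m=cv2.inRange(h,(0,0,90),(180,70,255));m[240:]=0
for b in blobs(m,500): print(b.mean(0),b.min(0),b.max(0),rect(w,b,.04))
E
```

```text
[ 0.62802647 -0.08423723  0.15092005] [-1.79615103e+02 -4.39397895e-02  8.20762282e+01] 0.08657946260501133
[266.78396437  79.41648107] [231   0] [300 162] [647.8  15.1 150.9  64.9  83.3]
[205.76143583 148.24205845] [0 0] [511 239] [626.6 -24.4 614.9 249.5  -7.6]
```

View pics/w5.png

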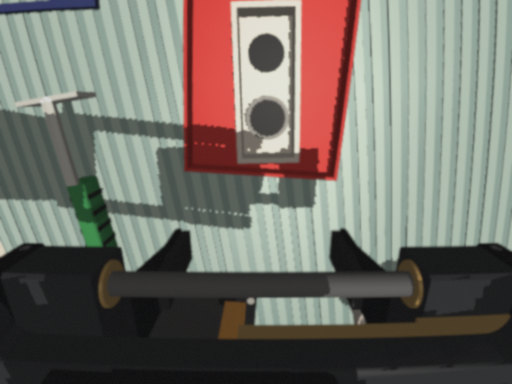

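Drain at (648,15), yaw 83.3 (its outline spans (231,0) to (300,162)).

```bash
python3 - <<'E'
from h import *
go(.648,.015,.012,83.3)
E
```

```text
turn 1 x [-0.067 -0.007 -0.248]  shift 4 x [0.632 0.056 0.874] total [2.528 0.224 3.498]
```

Call:
{"method": "jog_arm", "body": {
  "motion": [
    [0.63,0.06,0,-0.07,0,-0.25,1],
    [0.63,0.06,0,0,0,0,1],
    [0.63,0.06,0,0,0,0,1],
    [0.63,0.05,0,0,0,0,1],
    [0,0,0.6,0,0,0,1],
    [0,0,0.6,0,0,0,1],
    [0,0,0.6,0,0,0,1],
    [0,0,0.6,0,0,0,1],
    [0,0,0.6,0,0,0,1],
    [0,0,0.4,0,0,0,1],
    [0,0,0.1,0,0,0,1],
    [0,0,0,0,0,0,0],
    [0,0,0,0,0,0,0],
    [0,0,0,0,0,0,0],
    [0,0,0,0,0,0,0],
    [0,0,0,0,0,0,0],
    [0,0,0,0,0,0,0]
  ],
  "squeeze": 30
}}

```text
time: 15.32
ee_pos: [0.6518, 0.0139, 0.0173]
orientation: [179.6, 0.0, 83.3]
contact_force: [-2.1, -0.1, 3.5]
grip_width: 0.0548
grip_force: 3.7
```

```bash
python3 - <<'E'
from h import *
s=r.get_state();print(s['ee_pos'],s['orientation'],s['grip_width'],s['grip_force'],s['contact_force'])
E
```

```text
[0.65180001 0.01388629 0.0172512 ] [1.79592119e+02 4.91033748e-03 8.32881459e+01] 0.054778283039070515 3.7000053736846894 [-2.09913205 -0.05522896  3.52255481]
```

```bash
python3 - <<'E'
from h import *
c=cam('scene');w=cam('wrist');print(proj(c,[.648,.015,.03]))
cv2.imwrite('pics/s6.png',np.hstack([cv2.resize(c['image'][150:270,140:300],(400,300)),cv2.resize(w['image'],(400,300))]))
E
```

```text
[[247.40681069 202.89111972]]
```

View pics/s6.png

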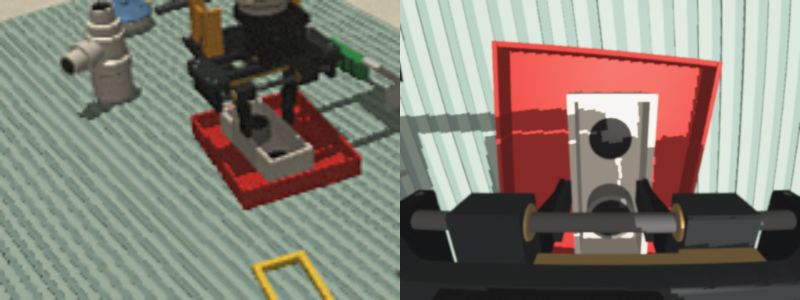

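One finger seems to be off the wall (left panel (250,130), right panel tub offset to the right at (613,170)). Backing off to remeasure.

Call:
{"method": "jog_arm", "body": {
  "motion": [
    [0,0,0,0,0,0,1],
    [0,0,0,0,0,0,1],
    [0,0,0,0,0,0,1],
    [0,0,0,0,0,0,1],
    [0,0,0,0,0,0,1],
    [0,0,0,0,0,0,1],
    [0,0,0,0,0,0,1],
    [0,0,-0.3,0,0,0,1],
    [0,0,-0.6,0,0,0,1],
    [0,0,-0.8,0,0,0,1],
    [0,0,-0.8,0,0,0,1],
    [0,0,-0.8,0,0,0,1],
    [-0.8,0,0,0,0,0,1],
    [-0.8,0,0,0,0,0,1],
    [-0.8,0,0,0,0,0,1],
    [0,0,0,0,0,0,1],
    [0,0,0,0,0,0,1]
  ]
}}

```text
time: 16.83
ee_pos: [0.6395, -0.0832, 0.1486]
orientation: [179.6, 0.0, 83.1]
contact_force: [0.7, 1.2, -0.3]
grip_width: 0.0871
grip_force: 0.0
```

```bash
cat >> h.py <<'E'
def white(w,z=.04):
    h=cv2.cvtColor(w['image'],cv2.COLOR_BGR2HSV);m=cv2.inRange(h,(0,0,90),(180,70,255));m[240:]=0
    for b in blobs(m,500): print(b.mean(0).round(),b.min(0),b.max(0),rect(w,b,z))
E
python3 - <<'E'
from h import *
s=r.get_state();print(s['ee_pos'],s['orientation'],s['grip_width'])
w=cam('wrist');white(w);cv2.imwrite('pics/w7.png',w['image'])
t=cam('top');h=cv2.cvtColor(t['image'],cv2.COLOR_BGR2HSV)
E
```

```text
[ 0.63951541 -0.08318921  0.1485906 ] [1.79561755e+02 1.22649295e-02 8.31057600e+01] 0.08709391085700394
[283.  82.] [249   2] [320 164] [674.7  12.5 150.2  65.2  83.5]
[201. 149.] [0 0] [511 239] [644.1 -22.7 609.8 250.4  -7. ]
```

View pics/w7.png

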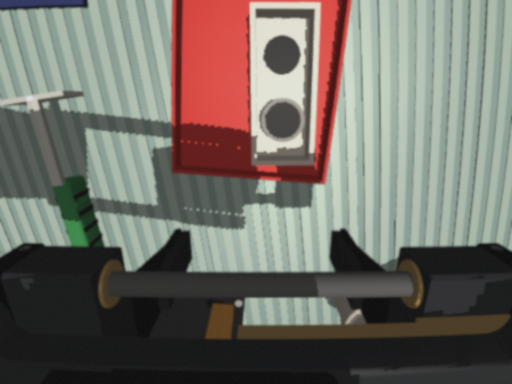

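```bash
python3 - <<'E'
from h import *
s=r.get_state();w=cam('wrist')
T=rot(s['orientation']);C=rot(w['orientation']);off=T.T@(np.array(w['position'])-s['ee_pos']);Rc=T.T@C
print(off)
T2=rot([179.59,0,83.29]);p=np.array([.6518,.0139,.01725])
w['position']=p+T2@off;w['orientation']=T2@Rc
k=.78125
print(plane(w,[((567-400)/k,94/k),((657-400)/k,94/k),((575-400)/k,130/k),((655-400)/k,130/k)],.04))
for g in (-.0274,.0274): print(proj(w,[p+T2@[0,g,0],p+T2@[0,g,-.019]])*k+[400,0])
print(rect(cam('top'),max(blobs(masks(cam('top')['image'])['red'],200),key=len),.03))
E
```

```text
[ 0.08409666  0.00039456 -0.18697927]
[[0.63516799 0.09187943 0.04      ]
 [0.69873966 0.08450517 0.04      ]
 [0.6368712  0.06546759 0.04      ]
 [0.69597259 0.05851819 0.04      ]]
[[572.6860053  178.47235658]
 [569.71103446 187.94656415]]
[[633.19969598 178.53578558]
 [636.07263702 188.01778128]]
[-44.3  38.5 210.5 130.2  88.7]
```

```bash
python3 - <<'E'
from h import *
go(.668,.012,.06,83.5)
E
```

```text
turn 1 x [ 0.072 -0.002 -0.027]  shift 3 x [0.79  0.149 0.73 ] total [2.369 0.448 2.19 ]
```

Call:
{"method": "jog_arm", "body": {
  "motion": [
    [0.4,0.08,0,0.07,0,-0.03,1],
    [0.4,0.08,0,0,0,0,1],
    [0.4,0.08,0,0,0,0,1],
    [0.4,0.08,0,0,0,0,1],
    [0.4,0.08,0,0,0,0,1],
    [0.37,0.05,0,0,0,0,1],
    [0,0,0.4,0,0,0,1],
    [0,0,0.4,0,0,0,1],
    [0,0,0.4,0,0,0,1],
    [0,0,0.4,0,0,0,1],
    [0,0,0.4,0,0,0,1],
    [0,0,0.2,0,0,0,1],
    [0,0,0,0,0,0,1]
  ]
}}

```text
time: 18.17
ee_pos: [0.6662, 0.0117, 0.0566]
orientation: [-179.7, 0.0, 83.5]
contact_force: [-0.6, -0.6, 0.1]
grip_width: 0.087
grip_force: 0.0
```

```bash
python3 - <<'E'
from h import *
s=r.get_state();print(s['ee_pos'],s['orientation'],s['grip_width'],s['contact_force'])
w=cam('wrist');c=cam('scene')
m=w['image'];h=cv2.cvtColor(m,cv2.COLOR_BGR2HSV);mm=cv2.inRange(h,(0,0,60),(180,90,255))
for row in (110,125,140,160,180): 
    x=np.where(mm[row]>0)[0]; g=np.split(x,np.where(np.diff(x)>6)[0]+1)
    print(row,[(a[0],a[-1]) for a in g if len(a)>3])
p=s['ee_pos'];T=rot(s['orientation'])
print(proj(w,[p+T@[0,g,0] for g in(-.0435,.0435)]),proj(w,[[.674-.032*.99,.0125,.04],[.674+.032*.99,.0125,.04]]))
print(proj(c,[p+T@[0,g,0] for g in(-.0435,.0435)]))
cv2.imwrite('pics/s8.png',np.hstack([cv2.resize(c['image'][150:270,160:320],(400,300)),m[84:384,50:450]]))
E
```

```text
[0.66620877 0.01171061 0.05664149] [-1.79733211e+02  8.65069827e-03  8.34682426e+01] 0.08696622030983658 [-0.63222697 -0.62388128  0.14678413]
110 [(np.int64(0), np.int64(126)), (np.int64(361), np.int64(511))]
125 [(np.int64(0), np.int64(126)), (np.int64(226), np.int64(319)), (np.int64(358), np.int64(511))]
140 [(np.int64(0), np.int64(126)), (np.int64(227), np.int64(319)), (np.int64(356), np.int64(511))]
160 [(np.int64(0), np.int64(129)), (np.int64(228), np.int64(250)), (np.int64(258), np.int64(317)), (np.int64(352), np.int64(511))]
180 [(np.int64(0), np.int64(130)), (np.int64(228), np.int64(254)), (np.int64(287), np.int64(316)), (np.int64(348), np.int64(511))]
[[198.34844527 228.33812669]
 [321.10755697 228.46476364]] [[228.71638621 221.71537898]
 [311.58200821 213.11541173]]
[[253.36648927 194.03127807]
 [230.55309585 201.60847427]]
```

View pics/s8.png

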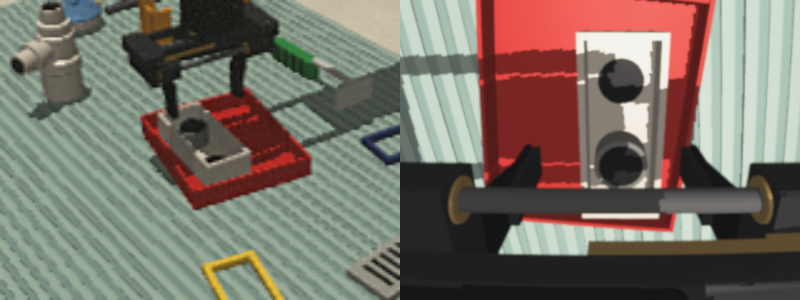

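The open fingertips sit higher than the TCP (left panel tips at (170,115) and (238,97)), so the last grasp rode over the rim. Feeling for the tray floor instead.

Call:
{"method": "jog_arm", "body": {
  "motion": [
    [0,0,0.3,0,0,0,1],
    [0,0,0.3,0,0,0,1],
    [0,0,0.3,0,0,0,1],
    [0,0,0.2,0,0,0,1],
    [0,0,0,0,0,0,1],
    [0,0,0,0,0,0,1]
  ]
}}

```text
time: 18.77
ee_pos: [0.6671, 0.0108, 0.0141]
orientation: [-179.9, 0.0, 83.4]
contact_force: [-0.1, -0.4, 0.4]
grip_width: 0.0872
grip_force: 0.0
```

Call:
{"method": "jog_arm", "body": {
  "motion": [
    [0,0,0.08,0,0,0,1],
    [0,0,0.08,0,0,0,1],
    [0,0,0,0,0,0,1],
    [0,0,0,0,0,0,1]
  ]
}}

```text
time: 19.1
ee_pos: [0.6681, 0.0108, 0.0091]
orientation: [180.0, 0.0, 83.4]
contact_force: [0.0, 0.1, -0.5]
grip_width: 0.0868
grip_force: 0.0
```

Call:
{"method": "jog_arm", "body": {
  "motion": [
    [0,0,0.06,0,0,0,1],
    [0,0,0.06,0,0,0,1],
    [0,0,0,0,0,0,1]
  ]
}}

```text
time: 19.35
ee_pos: [0.6677, 0.0108, 0.0037]
orientation: [-180.0, 0.0, 83.4]
contact_force: [-0.3, 0.5, 0.4]
grip_width: 0.0867
grip_force: 0.0
```

Call:
{"method": "jog_arm", "body": {
  "motion": [
    [0,0,0.06,0,0,0,1],
    [0,0,0.06,0,0,0,1],
    [0,0,0,0,0,0,1]
  ]
}}

```text
time: 19.6
ee_pos: [0.6676, 0.0108, -0.0013]
orientation: [-179.9, 0.0, 83.4]
contact_force: [0.3, 0.8, 0.1]
grip_width: 0.0868
grip_force: 0.0
```

Call:
{"method": "jog_arm", "body": {
  "motion": [
    [0,0,0.06,0,0,0,1],
    [0,0,0.06,0,0,0,1],
    [0,0,0,0,0,0,1]
  ]
}}

```text
time: 19.85
ee_pos: [0.6676, 0.0108, -0.006]
orientation: [-179.9, 0.0, 83.4]
contact_force: [0.3, -0.9, 0.3]
grip_width: 0.0871
grip_force: 0.0
```

Call:
{"method": "jog_arm", "body": {
  "motion": [
    [0,0,0,0,0,0,0.8],
    [0,0,0,0,0,0,0.8],
    [0,0,0,0,0,0,0.8],
    [0,0,0,0,0,0,0.8]
  ]
}}

```text
time: 20.18
ee_pos: [0.6684, 0.0107, -0.0051]
orientation: [180.0, 0.0, 83.4]
contact_force: [1.3, -0.0, -0.3]
grip_width: 0.072
grip_force: 0.3
```

Call:
{"method": "jog_arm", "body": {
  "motion": [
    [0,0,0,0,0,0,0.5],
    [0,0,0,0,0,0,0.5],
    [0,0,0,0,0,0,0.5]
  ]
}}

```text
time: 20.43
ee_pos: [0.6683, 0.0107, -0.0052]
orientation: [180.0, 0.0, 83.4]
contact_force: [0.2, -0.5, 1.3]
grip_width: 0.0639
grip_force: 30.0
```

Gripped at 63.9 mm. Lifting, then turning toward the nest.

Call:
{"method": "jog_arm", "body": {
  "motion": [
    [0,0,-0.2,0,0,0,0],
    [0,0,-0.4,0,0,0,0],
    [0,0,-0.6,0,0,0,0],
    [0,0,-0.8,0,0,0,0],
    [0,0,-0.8,0,0,0,0],
    [0,0,-0.8,0,0,0,0],
    [0,0,-0.8,0,0,0,0],
    [0,0,-0.6,0,0,0,0],
    [0,0,-0.2,0,0,0,0],
    [0,0,0,0,0,0,0]
  ]
}}

```text
time: 21.27
ee_pos: [0.6695, 0.0107, 0.206]
orientation: [179.7, -0.0, 83.4]
contact_force: [-0.1, 0.0, -1.1]
grip_width: 0.0636
grip_force: 30.0
```

Call:
{"method": "jog_arm", "body": {
  "motion": [
    [0,0,0,0,0,0.96,0],
    [0,0,0,0,0,0.96,0],
    [0,0,0,0,0,0.96,0],
    [0,0,0,0,0,0.96,0],
    [0,0,0,0,0,0.96,0],
    [0,0,0,0,0,0.96,0],
    [0,0,0,0,0,0.96,0],
    [0,0,0,0,0,0.96,0],
    [0,0,0,0,0,0.96,0],
    [0,0,0,0,0,0.96,0],
    [0,0,0,0,0,0.96,0],
    [0,0,0,0,0,0.96,0],
    [0,0,0,0,0,0.96,0],
    [0,0,0,0,0,0.96,0],
    [0,0,0,0,0,0.96,0],
    [0,0,0,0,0,0.96,0],
    [0,0,0,0,0,0.96,0],
    [0,0,0,0,0,0.96,0],
    [0,0,0,0,0,0.96,0],
    [0,0,0,0,0,0.96,0]
  ]
}}

```text
time: 22.93
ee_pos: [0.6663, 0.011, 0.1989]
orientation: [180.0, 0.3, -12.8]
contact_force: [0.3, 0.5, -1.9]
grip_width: 0.0635
grip_force: 30.0
```

```bash
python3 - <<'E'
from h import *
s=r.get_state();print(s['ee_pos'],s['orientation'],s['grip_width'],s['grip_force'],s['contact_force'])
go(.35,-.245,.25,-12.4)
E
```

```text
[0.6662587  0.01095227 0.19888397] [179.95878009   0.31302204 -12.80531716] 0.06353536401567483 29.994560312479734 [ 0.2697943   0.49742    -1.89319875]
turn 1 x [ 0.008  0.063 -0.081]  shift 9 x [-0.705  0.883 -0.142] total [-6.348  7.947 -1.278]
```

Call:
{"method": "jog_arm", "body": {
  "motion": [
    [-0.7,0.88,-0.14,0,0.06,-0.08,0],
    [-0.7,0.88,-0.14,0,0,0,0],
    [-0.7,0.88,-0.14,0,0,0,0],
    [-0.7,0.88,-0.14,0,0,0,0],
    [-0.7,0.88,-0.14,0,0,0,0],
    [-0.7,0.88,-0.14,0,0,0,0],
    [-0.7,0.88,-0.14,0,0,0,0],
    [-0.7,0.88,-0.14,0,0,0,0],
    [-0.7,0.88,-0.14,0,0,0,0],
    [0,0,0,0,0,0,0],
    [0,0,0,0,0,0,0]
  ]
}}

```text
time: 23.85
ee_pos: [0.3776, -0.2257, 0.246]
orientation: [-179.9, -0.2, -12.5]
contact_force: [-0.2, 0.3, -1.8]
grip_width: 0.0634
grip_force: 30.0
```

```bash
python3 - <<'E'
from h import *
s=r.get_state();print(s['ee_pos'],s['orientation'],s['grip_width'],s['grip_force'],s['contact_force'])
w=cam('wrist');cv2.imwrite('pics/w9.png',w['image'])
h=cv2.cvtColor(w['image'],cv2.COLOR_BGR2HSV);np.save('w9.npy',h)
m=cv2.inRange(h,(8,150,60),(22,255,255))
for b in blobs(m,40): print(b.mean(0).round(),b.min(0),b.max(0))
E
```

```text
[ 0.37757306 -0.22572178  0.24595175] [-1.79926954e+02 -1.54792632e-01 -1.24603323e+01] 0.06339989799380051 29.99980685301125 [-0.20663993  0.34012435 -1.76275076]
[307.  10.] [290   0] [325  29]
[250.  10.] [238   0] [265  29]
```

View pics/w9.png

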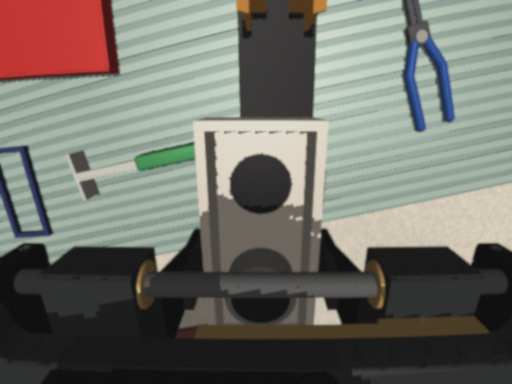

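The drain is held square (rim at (197..327,120)). The nest plate edges are at columns 240 to 315 behind it. Sidestepping to see the whole nest.

```bash
python3 - <<'E'
from h import *
go(.42,-.150,.25,-12.4)
E
```

```text
turn 1 x [-0.02  -0.033  0.015]  shift 3 x [ 0.203 -0.682 -0.033] total [ 0.61  -2.047 -0.1  ]
```

Call:
{"method": "jog_arm", "body": {
  "motion": [
    [0.2,-0.68,-0.03,0,0,0,0],
    [0.2,-0.68,-0.03,0,0,0,0],
    [0.2,-0.68,-0.03,0,0,0,0],
    [0,0,0,0,0,0,0],
    [0,0,0,0,0,0,0]
  ]
}}

```text
time: 24.32
ee_pos: [0.421, -0.1476, 0.2502]
orientation: [-179.9, -0.2, -11.9]
contact_force: [-0.4, 0.3, -1.5]
grip_width: 0.0643
grip_force: 30.0
```

```bash
python3 - <<'E'
from h import *
s=r.get_state();print(s['ee_pos'],s['orientation'])
w=cam('wrist');np.save('w10.npy',w['image']);np.save('w10c.npy',w,allow_pickle=True)
h=cv2.cvtColor(w['image'],cv2.COLOR_BGR2HSV)
o=cv2.inRange(h,(8,150,40),(22,255,255));o[245:]=0
for b in blobs(o,30): print('o',b.mean(0).round(),b.min(0),b.max(0))
k=cv2.inRange(h,(0,0,0),(180,120,62));k[235:]=0
for b in blobs(k,300): print('k',b.mean(0).round(),b.min(0),b.max(0),rect(w,b,.01))
# coarse map
sm=cv2.resize(h,(64,48),interpolation=cv2.INTER_NEAREST)[:32,30:]
for row in sm: print(''.join('O' if 8<=p[0]<=22 and p[1]>150 else '#' if p[2]<60 else '+' if p[2]<110 and p[1]<90 else '.' for p in row))
E
```

```text
[ 0.42099552 -0.14755855  0.25015172] [-1.79947552e+02 -1.57047098e-01 -1.18520720e+01]
o [331. 163.] [327 155] [337 169]
o [368. 154.] [345 137] [389 170]
o [381.  29.] [354   7] [403  53]
o [328.  25.] [312   6] [348  51]
k [260. 184.] [231 156] [289 213] [ 386.8 -139.7   90.    88.2  -39.1]
k [336.  85.] [301  22] [376 162] [ 493.7 -272.7  190.8  101.   -12.1]
.........................+++......
...........OOO....OO......++......
...........OOO...OOO..............
........+.OOO+#+OOOOO.......++....
........+.OO+#+OOOOOO.......++....
........#.OO+###OOOOO.......#+....
........+O.+####OO..........#++...
........##++#####+..........++....
........++++#####+..........#.....
........+++######.................
........+++######.............+...
........++#######.................
........++#######..........+...+..
........+########..............+..
........+########.................
............#####.................
............#####.................
.........+..###.+.................
.........+.+###OOOO.........+.....
.........+.+#.OOOOO...............
.####....+.OO##OOO................
######...+.OO...OO................
#######..+........................
#######..+........................
######+..+........................
######............................
+####+..+.........................
........+.........................
........++........................
........+.++......................
........+.+#......................
.++++...+.+##...++########+...####
```

```bash
python3 - <<'E'
from h import *
s=r.get_state();w=np.load('w10c.npy',allow_pickle=True).item()
T=rot(s['orientation']);off=T.T@(np.array(w['position'])-s['ee_pos']);Rc=T.T@rot(w['orientation'])
h=cv2.cvtColor(w['image'],cv2.COLOR_BGR2HSV)
o=cv2.inRange(h,(8,150,40),(22,255,255));o[245:]=0
P=np.vstack(blobs(o,20));P=plane(w,P,.097)[:,:2]*1000
psi=np.radians(-12.3);u=np.array([np.cos(psi),np.sin(psi)]);v=np.array([-u[1],u[0]])
a=P@u;b=P@v;print('orange u',a.min(),a.max(),(a.min()+a.max())/2,'v',b.min(),b.max(),'cam u,v',np.array(w['position'])[:2]@u,np.array(w['position'])[:2]@v)
# w9 plate edges
h9=np.load('w9.npy');w9=dict(w);T9=rot([-179.93,-.155,-12.46]);p9=np.array([.37757,-.22572,.24595])
w9['position']=p9+T9@off;w9['orientation']=T9@Rc
g=h9[:,:,2].astype(float);L=[];Rr=[]
for row in range(45,112,3):
    d=np.diff(cv2.GaussianBlur(g,(3,3),0)[row]);
    L.append((np.argmin(d[225:260])+225.5,row));Rr.append((np.argmax(d[295:335])+295.5,row))
out=[]
for E in(L,Rr):
    Q=plane(w9,E,.01)[:,:2]*1000;vx,vy,x0,y0=cv2.fitLine(Q.astype(np.float32),cv2.DIST_HUBER,0,.01,.01).ravel()
    if vx<0:vx,vy=-vx,-vy
    print('edge yaw',np.degrees(np.arctan2(vy,vx)),'v at',np.median(Q@v));out.append(np.median(Q@v))
print('centre v',np.mean(out),'width',np.diff(out))
# w10 plate +y edge
g=cv2.GaussianBlur(h[:,:,2].astype(float),(3,3),0);L=[]
print('guess nest',(np.array([493.7,-272.7])@u),np.array([493.7,-272.7])@v)
E
```

```text
orange u 452.4426356918988 629.1976175750203 540.8201266334595 v -207.21354965201365 -108.4301779462079 cam u,v 0.5263530572940643 -0.05360604972952409
edge yaw -12.019572 v at -109.00030100550258
edge yaw -11.954474 v at -212.15263449300474
centre v -160.57646774925365 width [-103.15233349]
guess nest 540.4607864358758 -161.26722644454046
```

```bash
python3 - <<'E'
from h import *
s=r.get_state();w=cam('wrist');T=rot(s['orientation'])
g=cv2.GaussianBlur(w['image'],(3,3),0).astype(float).max(2)
E=[(c,np.argmax(np.abs(np.diff(g[90:140,c])))+90.5) for c in range(215,310,8)]
print([e[1] for e in E])
h=cv2.cvtColor(w['image'],cv2.COLOR_BGR2HSV)
Q=(plane(w,E,s['ee_pos'][2]+.0452)-s['ee_pos'])@T
print((Q[:,0]*1000).round(1))
rim=[np.where(w['image'][r_,180:345].max(1)>150)[0][[0,-1]]+180 for r_ in (122,125)]
print(rim,((plane(w,[(rim[1][0],125),(rim[1][1],125)],s['ee_pos'][2]+.0452)-s['ee_pos'])@T*1000).round(1))
go(.494,-.2721,.25,-12.0)
E
```

```text
[np.float64(119.5), np.float64(119.5), np.float64(119.5), np.float64(119.5), np.float64(119.5), np.float64(119.5), np.float64(119.5), np.float64(119.5), np.float64(119.5), np.float64(119.5), np.float64(119.5), np.float64(119.5)]
[77.  76.9 76.9 76.9 76.9 76.9 76.9 76.9 76.9 77.  77.  77. ]
[array([180, 328]), array([180, 327])] [[ 74.5 -39.2 -45. ]
 [ 74.5  31.8 -45. ]]
turn 1 x [-0.003 -0.035 -0.008]  shift 3 x [0.813 0.874 0.004] total [2.439 2.621 0.012]
```

Call:
{"method": "jog_arm", "body": {
  "motion": [
    [0.6,0.65,0,0,0,0,0],
    [0.6,0.65,0,0,0,0,0],
    [0.6,0.66,0,0,0,0,0],
    [0.59,0.66,0,0,0,0,0],
    [0,0,0.5,0,0,0,0],
    [0,0,0.5,0,0,0,0],
    [0,0,0.5,0,0,0,0],
    [0,0,0.5,0,0,0,0],
    [0,0,0.5,0,0,0,0],
    [0,0,0.3,0,0,0,0],
    [0,0,0,0,0,0,0],
    [0,0,0,0,0,0,0]
  ]
}}

```text
time: 25.42
ee_pos: [0.4917, -0.2729, 0.1395]
orientation: [-180.0, -0.2, -12.2]
contact_force: [0.2, -0.7, -1.6]
grip_width: 0.0639
grip_force: 30.0
```

```bash
python3 - <<'E'
from h import *
s=r.get_state();print(s['ee_pos'],s['orientation'],s['grip_width'],s['contact_force'])
go(.492,-.2717,.006,-12.0)
E
```

```text
[ 0.49173536 -0.27291681  0.13950508] [-179.96368372   -0.19878733  -12.20154084] 0.06392265737568173 [ 0.19808212 -0.73863902 -1.56236657]
turn 1 x [-0.007 -0.04  -0.04 ]  shift 4 x [ 0.    -0.008  0.834] total [ 0.    -0.031  3.338]
```

Call:
{"method": "jog_arm", "body": {
  "motion": [
    [0,-0.03,0.4,0,-0.04,-0.04,0],
    [0,0,0.4,0,0,0,0],
    [0,0,0.4,0,0,0,0],
    [0,0,0.4,0,0,0,0],
    [0,0,0.4,0,0,0,0],
    [0,0,0.4,0,0,0,0],
    [0,0,0.3,0,0,0,0],
    [0,0,0.3,0,0,0,0],
    [0,0,0.2,0,0,0,0],
    [0,0,0.1,0,0,0,0],
    [0,0,0,0,0,0,0]
  ]
}}

```text
time: 26.33
ee_pos: [0.4926, -0.2715, 0.0075]
orientation: [-180.0, -0.0, -12.0]
contact_force: [-0.1, -0.4, -2.3]
grip_width: 0.0637
grip_force: 30.0
```

Call:
{"method": "jog_arm", "body": {
  "motion": [
    [0,0,0.08,0,0,0,0],
    [0,0,0.06,0,0,0,0],
    [0,0,0,0,0,0,0],
    [0,0,0,0,0,0,0]
  ]
}}

```text
time: 26.67
ee_pos: [0.4931, -0.2718, 0.0028]
orientation: [180.0, -0.1, -12.0]
contact_force: [-0.7, -0.2, -1.4]
grip_width: 0.0637
grip_force: 30.0
```

Call:
{"method": "jog_arm", "body": {
  "motion": [
    [0,0,0.05,0,0,0,0],
    [0,0,0,0,0,0,0],
    [0,0,0,0,0,0,0.8],
    [0,0,0,0,0,0,0.85],
    [0,0,0,0,0,0,1],
    [0,0,0,0,0,0,1],
    [0,0,0,0,0,0,1],
    [0,0,0,0,0,0,1],
    [0,0,-0.3,0,0,0,1],
    [0,0,-0.6,0,0,0,1],
    [0,0,-0.8,0,0,0,1],
    [0,0,-0.8,0,0,0,1],
    [0,0,-0.8,0,0,0,1],
    [0,0,-0.8,0,0,0,1],
    [0,0,-0.8,0,0,0,1],
    [0,0,0,0,0,0,1]
  ]
}}

```text
time: 28.0
ee_pos: [0.4962, -0.2742, 0.2059]
orientation: [179.7, -0.8, -12.0]
contact_force: [1.3, -0.7, 0.9]
grip_width: 0.0872
grip_force: 0.0
```

```bash
python3 - <<'E'
from h import *
s=r.get_state();print(s['ee_pos'],s['orientation'])
go(.31,-.22,.2,-12)
d=cam('top');h=cv2.cvtColor(d['image'],cv2.COLOR_BGR2HSV)
# dark-blue frames in top image: sample colours near known px
for x,y in [(203,300),(241,300),(290,320),(328,320)]:
    px,py=int(x/2.5+110),int(y/2.5+115);print(h[py,px-2:px+3].tolist())
E
```

```text
[ 0.49615614 -0.27416212  0.20593726] [179.67412808  -0.79734669 -11.9564277 ]
turn 1 x [ 0.065 -0.159  0.008]  shift 5 x [-0.967 -0.071  0.03 ] total [-4.834 -0.357  0.148]
[[78, 24, 137], [104, 43, 112], [112, 74, 93], [96, 27, 94], [70, 23, 133]]
[[95, 27, 121], [110, 61, 101], [107, 50, 97], [76, 24, 119], [69, 24, 137]]
[[96, 29, 122], [110, 58, 106], [103, 38, 106], [78, 23, 132], [67, 23, 146]]
[[105, 41, 112], [112, 59, 100], [95, 29, 105], [70, 23, 131], [67, 23, 142]]
```

```bash
python3 - <<'E'
from h import *
go(.40,-.15,.25,-12)
E
```

```text
turn 1 x [ 0.048 -0.122  0.007]  shift 4 x [-0.742 -0.631 -0.296] total [-2.967 -2.524 -1.185]
```

Call:
{"method": "jog_arm", "body": {
  "motion": [
    [-0.74,-0.63,-0.3,0.05,-0.12,0,1],
    [-0.74,-0.63,-0.3,0,0,0,1],
    [-0.74,-0.63,-0.3,0,0,0,1],
    [-0.74,-0.63,-0.3,0,0,0,1],
    [0,0,0,0,0,0,1],
    [0,0,0,0,0,0,1]
  ]
}}

```text
time: 28.55
ee_pos: [0.3976, -0.1478, 0.2466]
orientation: [-179.8, 0.3, -11.9]
contact_force: [0.1, -0.9, 0.0]
grip_width: 0.0871
grip_force: 0.0
```

```bash
python3 - <<'E'
from h import *
s=r.get_state();print(s['ee_pos'],s['orientation'])
w=cam('wrist');h=cv2.cvtColor(w['image'],cv2.COLOR_BGR2HSV)
nc=proj(w,[[.494,-.272,.046]])[0];print(nc)
m=cv2.inRange(h,(0,0,110),(180,45,255));m[235:]=0
x0,y0=(nc-[45,75]).astype(int);q=np.zeros_like(m);q[max(y0,0):y0+150,x0:x0+90]=m[max(y0,0):y0+150,x0:x0+90]
for b in blobs(q,100): print(b.mean(0).round(),b.min(0),b.max(0),rect(w,b,.046))
pts=[[.494+a*np.cos(-.2094)-b*np.sin(-.2094),-.272+a*np.sin(-.2094)+b*np.cos(-.2094),.046] for a,b in((75,32),(75,-32),(-75,-32),(-75,32)) for a,b in((a/1000,b/1000),)]
print(proj(w,pts).round())
for row in range(int(y0)//1,int(y0)+150,7):
    if row>=0: print(row,''.join('O' if 8<=p[0]<=22 and p[1]>150 else '#' if p[2]<55 else 'W' if p[1]<18 and p[2]>70 else 'g' if p[1]<30 else '.' for p in h[row,x0:x0+100:2]))
E
```

```text
[ 0.39762304 -0.14775072  0.24659688] [-179.81462855    0.33835272  -11.87323195]
[342.07574035  73.9864326 ]
[380.  74.] [369  22] [386 121] [ 485.2 -316.2  118.8   22.6   -5.4]
[350.  66.] [314   6] [372 134] [ 495.1 -272.3  152.3   66.5  -12. ]
[298.  46.] [297   0] [300  93] [ 534.6 -223.3  106.1    3.6  -10.1]
[[320.   7.]
 [373.   9.]
 [361. 134.]
 [314. 134.]]
6 ggWgggg.OOOOOOO......ggggggg...........OOOOOOOOOOO
13 ggg#gg.OOOOOOOO..ggg.g...g...g.........OOOOOOOOOOO
20 ggg###.OOOOO..gg.g.gg..g.........gg....OOOOOO..ggg
27 ggg####OOO.gggggggggggg...........g....O..gggggggg
34 gg#######gggggggggggggggggg.....g.....##gggggggggg
41 gW#gg###ggggggggggggg######g....g.....##gggggggggg
48 gg#ggg#gggggggWggggg#######g.........g#ggggggggggg
55 gg#ggg##ggggggggggggg#####gg...g.g...g#Wgggggggggg
62 gg#g##g#ggggggggggggggggg......g.....##ggggggggggg
69 gg######ggggggggggggggg.g...........g#Wggggggggggg
76 gg#g####ggggggggggggggg.........g...g#gggggggggggg
83 g######g.gggggggggggggggggg...g.....##gggggggggggg
90 g#######gggggggggg########gggg......#ggggggggggggg
97 g######ggggggggg############gggg...g#ggggggggggggg
104 g######ggggggggg###########Wggg....##ggggggggggggg
111 g######gggggg.ggggggggWgggg..g....g#gggggggggggggg
118 g###........g......................#gggggggggggggg
125 g###.OOOOOO.......................OOOOOOOOOOOOO.gg
132 W###.OOOOOO.......................OOOOOOOOOOOO.ggg
139 gggg.OOOOOOOOOOOOOO.#####OOOOOOOOOOOOOOOOOOOOO.ggg
146 WWWW####.OOOOOOOOOOO.g#########.OOOOOOOOOO..gggggg
```

Drain is seated at (495,-272), yaw -12. Now the nearer frame.

```bash
python3 - <<'E'
from h import *
go(.325,.18,.2,-8)
E
```

```text
turn 1 x [-0.044  0.083 -0.783]  shift 9 x [-0.327 -0.875  0.127] total [-2.946 -7.877  1.145]
```

Call:
{"method": "jog_arm", "body": {
  "motion": [
    [0,0,0,-0.04,0.08,-0.78,1],
    [-0.33,-0.87,0.13,0,0,0,1],
    [-0.33,-0.87,0.13,0,0,0,1],
    [-0.33,-0.87,0.13,0,0,0,1],
    [-0.33,-0.87,0.13,0,0,0,1],
    [-0.33,-0.87,0.13,0,0,0,1],
    [-0.33,-0.87,0.13,0,0,0,1],
    [-0.33,-0.87,0.13,0,0,0,1],
    [-0.33,-0.87,0.13,0,0,0,1],
    [-0.33,-0.87,0.13,0,0,0,1],
    [0,0,0,0,0,0,1],
    [0,0,0,0,0,0,1]
  ]
}}

```text
time: 29.6
ee_pos: [0.3233, 0.1794, 0.1979]
orientation: [180.0, 0.3, -7.8]
contact_force: [0.6, -0.3, -0.5]
grip_width: 0.0872
grip_force: 0.0
```

```bash
cat >> h.py <<'E'
def frames(w,rows=245):
    h=cv2.cvtColor(w['image'],cv2.COLOR_BGR2HSV);m=cv2.inRange(h,(108,90,20),(130,255,150));m[rows:]=0
    m=cv2.morphologyEx(m,cv2.MORPH_CLOSE,np.ones((3,3)))
    for b in blobs(m,150):
        print(b.mean(0).round(),b.min(0),b.max(0),rect(w,b,.01))
E
python3 - <<'E'
from h import *
s=r.get_state();print(s['ee_pos'],s['orientation'])
w=cam('wrist');frames(w)
print(proj(w,[[.341,.145,.01],[.349,.202,.01]]))
E
```

```text
[0.32330824 0.1793719  0.19794252] [179.96799114   0.2629812   -7.77060926]
[152.  79.] [113  13] [189 144] [451.1 296.8 147.7  62.9   0.6]
[[284.68922007 152.70714721]
 [240.57388773 152.50075442]]
```

```bash
python3 - <<'E'
from h import *
w=cam('wrist');h=cv2.cvtColor(w['image'],cv2.COLOR_BGR2HSV)
m=cv2.inRange(h,(105,70,8),(135,255,150));m[225:]=0
m=cv2.morphologyEx(m,cv2.MORPH_CLOSE,np.ones((3,3)))
for b in blobs(m,60): print(b.mean(0).round(),b.min(0),b.max(0),rect(w,b,.01))
g=m[:230:7,60:460:4]
for row in g: print(''.join('#' if v else '.' for v in row))
E
```

```text
[261.  93.] [237  31] [288 155] [415.5 164.5 147.2  61.3  -8.5]
[151.  79.] [111  14] [188 146] [451.1 296.8 149.3  64.3   0.6]
....................................................................................................
....................................................................................................
.........................#..........................................................................
...............###########..........................................................................
.............####........##.........................................................................
..............##..........#..................############...........................................
..............##..........##.................#..........#...........................................
...............##.........##.................#..........#...........................................
...............##..........#.................#..........#...........................................
................#..........##................#..........#......
[... 1660 characters left out ...]
..............................................................................................
....................................................................................................
....................................................................................................
....................................................................................................
....................................................................................................
....................................................................................................
....................................................................................................
```

```bash
python3 - <<'E'
from h import *
go(.4155,.1645,-.006,-8.5)
E
```

```text
turn 1 x [0.004 0.035 0.086]  shift 6 x [ 0.383 -0.003  0.853] total [ 2.298 -0.016  5.116]
```

Call:
{"method": "jog_arm", "body": {
  "motion": [
    [0.6,0,0,0,0.04,0.09,1],
    [0.6,0,0,0,0,0,1],
    [0.6,0,0,0,0,0,1],
    [0.5,-0.02,0,0,0,0,1],
    [0,0,0.7,0,0,0,1],
    [0,0,0.7,0,0,0,1],
    [0,0,0.7,0,0,0,1],
    [0,0,0.7,0,0,0,1],
    [0,0,0.7,0,0,0,1],
    [0,0,0.6,0,0,0,1],
    [0,0,0.5,0,0,0,1],
    [0,0,0.3,0,0,0,1],
    [0,0,0,0,0,0,1],
    [0,0,0,0,0,0,1]
  ]
}}

```text
time: 30.87
ee_pos: [0.4159, 0.1637, 0.0029]
orientation: [-180.0, -0.0, -8.7]
contact_force: [0.1, -0.8, -0.1]
grip_width: 0.0864
grip_force: 0.0
```

Call:
{"method": "jog_arm", "body": {
  "motion": [
    [0,0,0.1,0,0,0,1],
    [0,0,0.1,0,0,0,1],
    [0,0,0,0,0,0,1],
    [0,0,0,0,0,0,1]
  ]
}}

```text
time: 31.2
ee_pos: [0.4161, 0.1656, -0.0042]
orientation: [-179.9, -0.1, -8.5]
contact_force: [-0.4, 0.7, 0.3]
grip_width: 0.0872
grip_force: 0.0
```

Call:
{"method": "jog_arm", "body": {
  "motion": [
    [0,0,0.05,0,0,0,0.8],
    [0,0,0.05,0,0,0,0.8],
    [0,0,0,0,0,0,0.8],
    [0,0,0,0,0,0,0.8]
  ]
}}

```text
time: 31.53
ee_pos: [0.4156, 0.1658, -0.0087]
orientation: [-179.9, -0.1, -8.5]
contact_force: [0.2, 0.2, 0.7]
grip_width: 0.0722
grip_force: 0.0
```

Call:
{"method": "jog_arm", "body": {
  "motion": [
    [0,0,0,0,0,0,0.6],
    [0,0,0,0,0,0,0.6],
    [0,0,0,0,0,0,0.6],
    [0,0,0,0,0,0,0.6]
  ],
  "squeeze": 20
}}

```text
time: 31.87
ee_pos: [0.4158, 0.1657, -0.0085]
orientation: [-179.9, -0.1, -8.5]
contact_force: [0.7, 0.4, 0.2]
grip_width: 0.0542
grip_force: 0.0
```

Call:
{"method": "jog_arm", "body": {
  "motion": [
    [0,0,0,0,0,0,1],
    [0,0,0,0,0,0,1],
    [0,0,0,0,0,0,1],
    [0,0,0,0,0,0,0.9],
    [0,0,0,0,0,0,0.9],
    [0,-0.02,0.07,0,0,0,0.9],
    [0,0,0,0,0,0,0.9],
    [0,0,0,0,0,0,0.9]
  ]
}}

```text
time: 32.53
ee_pos: [0.4157, 0.1664, -0.0116]
orientation: [-179.9, -0.1, -8.5]
contact_force: [-0.3, -0.4, -1.0]
grip_width: 0.0778
grip_force: 0.0
```

Call:
{"method": "jog_arm", "body": {
  "motion": [
    [0,0.01,0.07,0,0,0,0.9],
    [0,0,0,0,0,0,0.9]
  ]
}}

```text
time: 32.7
ee_pos: [0.4155, 0.166, -0.0146]
orientation: [-179.9, -0.1, -8.5]
contact_force: [0.1, 1.3, -0.4]
grip_width: 0.0781
grip_force: 0.0
```

Call:
{"method": "jog_arm", "body": {
  "motion": [
    [0,0,0.07,0,0,0,0.9],
    [0,0,0,0,0,0,0.9]
  ]
}}

```text
time: 32.87
ee_pos: [0.4155, 0.166, -0.0175]
orientation: [-180.0, -0.1, -8.5]
contact_force: [0.0, 0.5, 0.1]
grip_width: 0.0784
grip_force: 0.0
```

Call:
{"method": "jog_arm", "body": {
  "motion": [
    [0,0.04,0.04,0,0,0,0.9],
    [0,0,0,0,0,0,0.68],
    [0,0,0,0,0,0,0.68],
    [0,0,0,0,0,0,0.68],
    [0,0,0,0,0,0,0.68],
    [0,0,0,0,0,0,0.68]
  ]
}}

```text
time: 33.37
ee_pos: [0.4157, 0.1645, -0.0185]
orientation: [-179.9, -0.1, -8.5]
contact_force: [0.1, 0.1, -0.2]
grip_width: 0.0635
grip_force: 20.0
```

Call:
{"method": "jog_arm", "body": {
  "motion": [
    [0,0,0,0,0,0,0.8],
    [0,0,0,0,0,0,0.8],
    [0,0,0.07,0,0,0,0.8],
    [0,0,0,0,0,0,0.8],
    [0,0,0,0,0,0,0.8]
  ]
}}

```text
time: 33.78
ee_pos: [0.4154, 0.1644, -0.0216]
orientation: [-179.9, -0.1, -8.5]
contact_force: [1.3, 0.0, 1.2]
grip_width: 0.0698
grip_force: 0.0
```

Call:
{"method": "jog_arm", "body": {
  "motion": [
    [0,0,0,0,0,0,0.6],
    [0,0,0,0,0,0,0.6],
    [0,0,0,0,0,0,0.6],
    [0,0,0,0,0,0,0.6],
    [0,0,-0.3,0,0,0,0.6],
    [0,0,-0.5,0,0,0,0.6],
    [0,0,-0.8,0,0,0,0.6],
    [0,0,-0.8,0,0,0,0.6],
    [0,0,-0.8,0,0,0,0.6],
    [0,0,-0.8,0,0,0,0.6],
    [0,0,-0.8,0,0,0,0.6],
    [0,0,-0.8,0,0,0,0.6],
    [0,0,-0.5,0,0,0,0.6],
    [0,0,0,0,0,0,0.6],
    [0,0,0,0,0,0,0.6]
  ],
  "squeeze": 30
}}

```text
time: 35.03
ee_pos: [0.4159, 0.1645, 0.2238]
orientation: [-179.9, -0.3, -8.5]
contact_force: [0.1, 0.1, -1.3]
grip_width: 0.0637
grip_force: 30.0
```

```bash
cat >> h.py <<'E'
def held(z,hue,half=75,blk=False):
    "far edge of the held 150 mm thing in the tool frame; z: its top in world minus TCP z"
    s=r.get_state();w=cam('wrist');T=rot(s['orientation']);h=cv2.cvtColor(w['image'],cv2.COLOR_BGR2HSV)
    m=cv2.inRange(h,*hue);m[235:]=0;m=cv2.morphologyEx(m,cv2.MORPH_CLOSE,np.ones((3,3)));m[:, :150]=0;m[:,370:]=0
    for b in blobs(m,100):
        Q=(plane(w,b,s['ee_pos'][2]+z)-s['ee_pos'])@T*1000
        f=b[:,1]<b[:,1].min()+3
        print(b.min(0),b.max(0),'far x',Q[:,0].max().round(1),'y',Q[f][:,1].min().round(1),Q[f][:,1].max().round(1))
BL=((105,70,8),(135,255,150))
E
python3 - <<'E'
from h import *
s=r.get_state();print(s['ee_pos'],s['orientation'],s['grip_width'],s['grip_force'])
held(.032,BL)
E
```

```text
[0.4159181  0.16445407 0.22378752] [-179.87795634   -0.27065803   -8.51843719] 0.06370913266103224 29.999812245368958
[201 123] [320 234] far x 74.5 y -31.6 31.1
[150 100] [197 208] far x 86.3 y -54.0 -45.1
```

```bash
python3 - <<'E'
from h import *
go(.4945,-.2722,.15,-12)
E
```

```text
turn 1 x [-0.013 -0.019  0.696]  shift 11 x [0.383 0.933 0.164] total [ 4.216 10.259  1.803]
```

Call:
{"method": "jog_arm", "body": {
  "motion": [
    [0,0,0,0,0,0.7,0.6],
    [0.35,0.86,0,0,0,0,0.6],
    [0.35,0.86,0,0,0,0,0.6],
    [0.35,0.85,0,0,0,0,0.6],
    [0.35,0.85,0,0,0,0,0.6],
    [0.35,0.85,0,0,0,0,0.6],
    [0.35,0.85,0,0,0,0,0.6],
    [0.35,0.86,0,0,0,0,0.6],
    [0.35,0.86,0,0,0,0,0.6],
    [0.35,0.86,0,0,0,0,0.6],
    [0.35,0.86,0,0,0,0,0.6],
    [0.35,0.85,0,0,0,0,0.6],
    [0.35,0.85,0,0,0,0,0.6],
    [0,0,0.6,0,0,0,0.6],
    [0,0,0.6,0,0,0,0.6],
    [0,0,0.6,0,0,0,0.6],
    [0,0,0,0,0,0,0.6],
    [0,0,0,0,0,0,0.6]
  ]
}}

```text
time: 36.58
ee_pos: [0.4919, -0.2705, 0.1471]
orientation: [-179.8, 0.3, -12.0]
contact_force: [1.1, -0.6, -0.2]
grip_width: 0.0634
grip_force: 30.0
```

```bash
python3 - <<'E'
from h import *
s=r.get_state();print(s['ee_pos'],s['orientation'],s['grip_width'],s['grip_force'])
held(.032,BL)
go(.4945,-.2722,.03,-12)
E
```

```text
[ 0.49192917 -0.27049936  0.14705311] [-179.75687546    0.26843466  -12.02616004] 0.06344186606709099 29.999755024909973
[201 123] [319 234] far x 74.6 y -31.6 30.4
turn 1 x [-0.028  0.008 -0.003]  shift 4 x [0.008 0.003 0.746] total [0.031 0.013 2.984]
```

Call:
{"method": "jog_arm", "body": {
  "motion": [
    [0.04,0.02,0.4,0,0,0,0.6],
    [0,0,0.4,0,0,0,0.6],
    [0,0,0.4,0,0,0,0.6],
    [0,0,0.4,0,0,0,0.6],
    [0,0,0.4,0,0,0,0.6],
    [0,0,0.4,0,0,0,0.6],
    [0,0,0.3,0,0,0,0.6],
    [0,0,0.2,0,0,0,0.6],
    [0,0,0,0,0,0,0.6],
    [0,0,0,0,0,0,0.6]
  ]
}}

```text
time: 37.47
ee_pos: [0.4962, -0.2733, 0.0351]
orientation: [-179.9, -0.1, -12.0]
contact_force: [0.3, -0.4, -1.0]
grip_width: 0.0637
grip_force: 30.0
```

Call:
{"method": "jog_arm", "body": {
  "motion": [
    [0,0,0.12,0,0,0,0.6],
    [0,0,0.08,0,0,0,0.6],
    [0,0,0,0,0,0,0.6],
    [0,0,0,0,0,0,0.6]
  ]
}}

```text
time: 37.8
ee_pos: [0.4967, -0.2739, 0.0278]
orientation: [180.0, -0.2, -12.0]
contact_force: [-0.2, -0.3, 2.7]
grip_width: 0.0637
grip_force: 30.0
```

Call:
{"method": "jog_arm", "body": {
  "motion": [
    [-0.03,0,0.05,0,0,0,0.6],
    [0,0,0,0,0,0,0.6],
    [0,0,0,0,0,0,0.6]
  ]
}}

```text
time: 38.05
ee_pos: [0.495, -0.2731, 0.0248]
orientation: [-180.0, -0.2, -12.0]
contact_force: [1.0, -0.6, 2.1]
grip_width: 0.0636
grip_force: 30.0
```

Call:
{"method": "jog_arm", "body": {
  "motion": [
    [0,0,0,0,0,0,0.8],
    [0,0,0,0,0,0,0.85],
    [0,0,0,0,0,0,0.9],
    [0,0,0,0,0,0,0.9],
    [0,0,-0.3,0,0,0,0.9],
    [0,0,-0.6,0,0,0,0.9],
    [0,0,-0.8,0,0,0,1],
    [0,0,-0.8,0,0,0,1],
    [0,0,-0.8,0,0,0,1],
    [-0.1,0,-0.8,0,0,0,1],
    [-0.74,-0.63,-0.4,0,0,0,1],
    [-0.74,-0.63,-0.4,0,0,0,1],
    [-0.74,-0.63,-0.4,0,0,0,1],
    [-0.74,-0.63,-0.3,0,0,0,1],
    [0,0,0,0,0,0,1],
    [0,0,0,0,0,0,1]
  ]
}}

```text
time: 39.38
ee_pos: [0.3962, -0.149, 0.2504]
orientation: [180.0, -0.4, -11.9]
contact_force: [0.6, -0.8, -1.3]
grip_width: 0.0872
grip_force: 0.0
```

```bash
cat >> h.py <<'E'
def nest(z,hue=BL):
    w=cam('wrist');h=cv2.cvtColor(w['image'],cv2.COLOR_BGR2HSV);m=cv2.inRange(h,*hue);m[235:]=0
    nc=proj(w,[[.494,-.272,z]])[0];x0,y0=(nc-[60,85]).astype(int);q=np.zeros_like(m);y0=max(y0,0)
    q[y0:y0+165,x0:x0+110]=m[y0:y0+165,x0:x0+110];q=cv2.morphologyEx(q,cv2.MORPH_CLOSE,np.ones((5,5)))
    for b in blobs(q,100): print('nest',b.min(0),b.max(0),rect(w,b,z))
E
python3 - <<'E'
from h import *
s=r.get_state();print(s['ee_pos'],s['orientation'])
nest(.056)
go(.34,.297,.18,0.6)
E
```

```text
[ 0.3961949  -0.14904973  0.25041896] [179.96761734  -0.39725562 -11.92322073]
nest [314   7] [371 135] [ 494.7 -273.2  150.8   65.2  -12.1]
turn 3 x [ 0.003 -0.019 -0.838]  shift 12 x [-0.108 -0.932  0.144] total [ -1.292 -11.181   1.734]
```

Frame 1 is seated (494.7,-273.2), yaw -12.1. Next frame.

Call:
{"method": "jog_arm", "body": {
  "motion": [
    [0,0,0,0,0,-0.84,1],
    [0,0,0,0,0,-0.84,1],
    [0,0,0,0,0,-0.84,1],
    [-0.1,-0.9,0.14,0,0,0,1],
    [-0.1,-0.9,0.14,0,0,0,1],
    [-0.1,-0.9,0.14,0,0,0,1],
    [-0.1,-0.9,0.14,0,0,0,1],
    [-0.1,-0.9,0.14,0,0,0,1],
    [-0.1,-0.9,0.14,0,0,0,1],
    [-0.1,-0.9,0.14,0,0,0,1],
    [-0.1,-0.9,0.14,0,0,0,1],
    [-0.1,-0.9,0.14,0,0,0,1],
    [-0.1,-0.9,0.14,0,0,0,1],
    [-0.1,-0.9,0.14,0,0,0,1],
    [-0.1,-0.9,0.14,0,0,0,1],
    [0,0,0,0,0,0,1],
    [0,0,0,0,0,0,1]
  ]
}}

```text
time: 40.85
ee_pos: [0.3432, 0.2828, 0.1793]
orientation: [179.9, 0.1, 0.8]
contact_force: [-0.2, -0.3, 0.6]
grip_width: 0.0868
grip_force: 0.0
```

```bash
sed -i 's/inRange(h,(108,90,20),(130,255,150));m\[rows:\]/inRange(h,*BL);m[rows:]/; s/rows=245/rows=225/' h.py; python3 - <<'E'
from h import *
s=r.get_state();print(s['ee_pos'],s['orientation'])
w=cam('wrist');frames(w)
go(.451,.297,-.014,0.6)
E
```

```text
[0.34321356 0.28280685 0.17932257] [1.79928799e+02 6.94192029e-02 7.72587160e-01]
[249.  79.] [221  13] [276 146] [450.7 297.4 147.   60.9   0.8]
turn 1 x [0.013 0.005 0.013]  shift 5 x [ 0.537 -0.07   0.969] total [ 2.686 -0.352  4.843]
```

Call:
{"method": "jog_arm", "body": {
  "motion": [
    [0.67,-0.09,0,0,0,0,1],
    [0.67,-0.09,0,0,0,0,1],
    [0.67,-0.09,0,0,0,0,1],
    [0.67,-0.09,0,0,0,0,1],
    [0,0,0.7,0,0,0,1],
    [0,0,0.7,0,0,0,1],
    [0,0,0.7,0,0,0,1],
    [0,0,0.7,0,0,0,1],
    [0,0,0.6,0,0,0,1],
    [0,0,0.5,0,0,0,1],
    [0,0,0.4,0,0,0,1],
    [0,0,0.3,0,0,0,1],
    [0,0,0.1,0,0,0,0.85],
    [0,0,0,0,0,0,0.85],
    [0,0,0,0,0,0,0.85]
  ]
}}

```text
time: 42.15
ee_pos: [0.4522, 0.2972, -0.0061]
orientation: [-179.9, -0.2, 0.5]
contact_force: [-0.3, 0.4, 0.3]
grip_width: 0.077
grip_force: 0.0
```

Call:
{"method": "jog_arm", "body": {
  "motion": [
    [0,0,0.12,0,0,0,0.85],
    [0,0,0.1,0,0,0,0.85],
    [0,0,0.08,0,0,0,0.85],
    [0,0,0.06,0,0,0,0.85],
    [0,0,0,0,0,0,0.85],
    [0,0,0,0,0,0,0.85]
  ]
}}

```text
time: 42.65
ee_pos: [0.451, 0.2975, -0.0214]
orientation: [-180.0, -0.1, 0.6]
contact_force: [0.4, 0.3, -0.9]
grip_width: 0.0739
grip_force: 0.0
```

Call:
{"method": "jog_arm", "body": {
  "motion": [
    [0,0,0,0,0,0,0.6],
    [0,0,0,0,0,0,0.6],
    [0,0,0,0,0,0,0.6],
    [0,0,0,0,0,0,0.6],
    [0,0,0,0,0,0,0.6],
    [0,0,-0.3,0,0,0,0.6],
    [0,0,-0.5,0,0,0,0.6],
    [0,0,-0.8,0,0,0,0.6],
    [0,0,-0.8,0,0,0,0.6],
    [0,0,-0.8,0,0,0,0.6],
    [0,0,-0.8,0,0,0,0.6],
    [0,0,-0.8,0,0,0,0.6],
    [0,0,-0.4,0,0,0,0.6],
    [0,0,0,0,0,0.9,0.6],
    [0,0,0,0,0,0.9,0.6],
    [0,0,0,0,0,0.7,0.6],
    [0,0,0,0,0,0,0.6],
    [0,0,0,0,0,0,0.6]
  ]
}}

```text
time: 44.15
ee_pos: [0.4508, 0.2973, 0.1874]
orientation: [-179.9, -0.1, -11.8]
contact_force: [-0.9, 0.5, -0.3]
grip_width: 0.0631
grip_force: 30.0
```

```bash
python3 - <<'E'
from h import *
s=r.get_state();print(s['ee_pos'],s['orientation'],s['grip_width'],s['grip_force'])
held(.032,BL)
go(.4945,-.2722,.18,-12)
E
```

```text
[0.45075261 0.29727143 0.18738532] [-1.79914186e+02 -1.26046299e-01 -1.18048345e+01] 0.06313596233909177 30.0
[201 124] [319 234] far x 74.1 y -31.6 30.6
turn 1 x [-0.015 -0.023  0.04 ]  shift 14 x [0.288 0.978 0.013] total [ 4.03  13.698  0.179]
```

Call:
{"method": "jog_arm", "body": {
  "motion": [
    [0.22,0.76,0,0,0,0.04,0.6],
    [0.22,0.76,0,0,0,0,0.6],
    [0.22,0.76,0,0,0,0,0.6],
    [0.22,0.76,0,0,0,0,0.6],
    [0.22,0.76,0,0,0,0,0.6],
    [0.22,0.76,0,0,0,0,0.6],
    [0.22,0.76,0,0,0,0,0.6],
    [0.22,0.76,0,0,0,0,0.6],
    [0.22,0.76,0,0,0,0,0.6],
    [0.22,0.76,0,0,0,0,0.6],
    [0.22,0.76,0,0,0,0,0.6],
    [0.22,0.76,0,0,0,0,0.6],
    [0.22,0.76,0,0,0,0,0.6],
    [0.22,0.76,0,0,0,0,0.6],
    [0.22,0.76,0,0,0,0,0.6],
    [0.22,0.76,0,0,0,0,0.6],
    [0.25,0.77,0,0,0,0,0.6],
    [0.25,0.77,0,0,0,0,0.6],
    [0,0,0,0,0,0,0.6],
    [0,0,0,0,0,0,0.6]
  ]
}}

```text
time: 45.87
ee_pos: [0.4927, -0.2736, 0.186]
orientation: [-179.9, -0.1, -12.2]
contact_force: [-0.4, 0.9, -0.6]
grip_width: 0.0636
grip_force: 30.0
```

```bash
python3 - <<'E'
from h import *
for _ in range(3):
    held(.032,BL); s=r.get_state();print(s['ee_pos'],s['grip_force'])
go(.4945,-.2722,.045,-12)
E
```

```text
[201 113] [319 234] far x 79.6 y -15.7 14.0
[360   2] [369  57] far x 132.0 y 51.2 51.7
[ 0.49275417 -0.27232801  0.18600944] 29.999886453151703
[201 113] [319 234] far x 79.6 y -15.1 14.6
[362   4] [369  54] far x 131.1 y 51.3 51.8
[ 0.49286883 -0.27157416  0.18609513] 29.99982476234436
[201 113] [319 234] far x 79.6 y -14.6 15.1
[362   6] [369  53] far x 130.2 y 51.4 51.9
[ 0.49295488 -0.27119715  0.18620135] 29.999728202819824
turn 1 x [-0.022 -0.014 -0.009]  shift 4 x [0.011 0.004 0.883] total [0.043 0.016 3.53 ]
```

Call:
{"method": "jog_arm", "body": {
  "motion": [
    [0.05,0.02,0.4,0,0,0,0.6],
    [0,0,0.5,0,0,0,0.6],
    [0,0,0.5,0,0,0,0.6],
    [0,0,0.5,0,0,0,0.6],
    [0,0,0.4,0,0,0,0.6],
    [0,0,0.4,0,0,0,0.6],
    [0,0,0.4,0,0,0,0.6],
    [0,0,0.3,0,0,0,0.6],
    [0,0,0.2,0,0,0,0.6],
    [0,0,0,0,0,0,0.6],
    [0,0,0,0,0,0,0.6],
    [0,0,0,0,0,0,0.6]
  ]
}}

```text
time: 47.02
ee_pos: [0.4959, -0.2735, 0.0434]
orientation: [-180.0, -0.2, -12.1]
contact_force: [-0.2, 0.3, 0.2]
grip_width: 0.0635
grip_force: 30.0
```

Call:
{"method": "jog_arm", "body": {
  "motion": [
    [-0.01,0,0.1,0,0,0,0.6],
    [0,0,0.08,0,0,0,0.6],
    [0,0,0.02,0,0,0,0.6],
    [0,0,0,0,0,0,0.6],
    [0,0,0,0,0,0,0.6]
  ]
}}

```text
time: 47.43
ee_pos: [0.4951, -0.2735, 0.035]
orientation: [-179.9, -0.1, -12.1]
contact_force: [-0.9, 0.4, 4.1]
grip_width: 0.0636
grip_force: 30.0
```

In contact at the expected height. Releasing and checking.

Call:
{"method": "jog_arm", "body": {
  "motion": [
    [0,0,0,0,0,0,0.8],
    [0,0,0,0,0,0,0.85],
    [0,0,0,0,0,0,0.9],
    [0,0,0,0,0,0,0.9],
    [0,0,-0.3,0,0,0,0.9],
    [0,0,-0.6,0,0,0,0.9],
    [0,0,-0.8,0,0,0,1],
    [0,0,-0.8,0,0,0,1],
    [0,0,-0.8,0,0,0,1],
    [-0.1,0,-0.8,0,0,0,1],
    [-0.74,-0.63,-0.35,0,0,0,1],
    [-0.74,-0.63,-0.35,0,0,0,1],
    [-0.74,-0.63,-0.3,0,0,0,1],
    [-0.74,-0.63,-0.3,0,0,0,1],
    [0,0,0,0,0,0,1],
    [0,0,0,0,0,0,1]
  ]
}}

```text
time: 48.77
ee_pos: [0.396, -0.1485, 0.2528]
orientation: [180.0, -0.4, -12.0]
contact_force: [0.1, -1.0, 0.8]
grip_width: 0.0871
grip_force: 0.0
```

```bash
python3 - <<'E'
from h import *
s=r.get_state();print(s['ee_pos'],s['orientation'])
nest(.066)
# third frame anywhere? / cover now, top camera
d=cam('top');h=cv2.cvtColor(d['image'],cv2.COLOR_BGR2HSV)
c0=proj(d,[[.604,.33,.01]])[0].astype(int);print(c0)
sub=h[c0[1]-26:c0[1]+27:2,c0[0]-30:c0[0]+34]
for row in sub: print(''.join('#' if p[2]<70 else 'W' if p[1]<20 else '.' for p in row))
go(.49,.325,.2,3)
E
```

```text
[ 0.39604037 -0.14850648  0.25279079] [179.96738402  -0.3970285  -12.02268709]
nest [315   5] [374 136] [ 494.4 -271.9  151.4   65.7  -12.2]
[189 195]
................................................................
................................................................
................................................................
...............................WWWWW............................
....................WWWWWWWWWW.WW..WW..................W........
...................WWW..W..W.W...W..W...........................
....................WWWW.WWWWWWW.WWWW...........................
....................WWWW...WW..WWW.WWW....................WWW..W
....................WWWWWW.W.W.W..WWWW..........................
....................WWWWWW.WWWWWWW.WWW..........................
....................WWW.WW..WWWWWW..............................
.....................WWW.WWWWWWWWWWW.W..........................
.....................WWWWWW.W.....W.WWW.........................
.....................W.WWWW.WW.WWW...W..........................
.....................WW.WW.WW.WWWWW.WWW
[... 204 characters left out ...]
..W.............
......................WW.WW.WWW..WWW.WW.........................
......................WW.WW.WW..WWWWWWW.........................
......................WW..WWWW..W.WW.WWW........................
......................WWW...WWWWW.WW.WWW........................
......................WWWWWWWWWWWWWWWWWW....................W...
......................WWWWWW....................................
................................................................
................................................................
................................................................
turn 4 x [-0.    -0.01  -0.755]  shift 12 x [ 0.247 -0.977  0.106] total [  2.962 -11.723   1.274]
```

Call:
{"method": "jog_arm", "body": {
  "motion": [
    [0,0,0,0,0,-0.75,1],
    [0,0,0,0,0,-0.75,1],
    [0,0,0,0,0,-0.75,1],
    [0,0,0,0,0,-0.75,1],
    [0.23,-0.9,0.1,0,0,0,1],
    [0.23,-0.9,0.1,0,0,0,1],
    [0.23,-0.9,0.1,0,0,0,1],
    [0.23,-0.9,0.1,0,0,0,1],
    [0.23,-0.9,0.1,0,0,0,1],
    [0.23,-0.9,0.1,0,0,0,1],
    [0.23,-0.9,0.1,0,0,0,1],
    [0.23,-0.9,0.1,0,0,0,1],
    [0.23,-0.9,0.1,0,0,0,1],
    [0.23,-0.9,0.1,0,0,0,1],
    [0.23,-0.9,0.1,0,0,0,1],
    [0.23,-0.9,0.1,0,0,0,1],
    [0.23,-0.9,0.1,0,0,0,1],
    [0,0,0,0,0,0,1],
    [0,0,0,0,0,0,1]
  ]
}}

```text
time: 50.45
ee_pos: [0.4918, 0.3253, 0.1959]
orientation: [179.9, 0.1, 3.0]
contact_force: [0.3, -0.4, 0.8]
grip_width: 0.0868
grip_force: 0.0
```

```bash
python3 - <<'E'
from h import *
s=r.get_state();print(s['ee_pos'],s['orientation'])
w=cam('wrist');h=cv2.cvtColor(w['image'],cv2.COLOR_BGR2HSV)
print(proj(w,[[.604,.33,.01]]))
for smax in (18,22,26):
    m=cv2.inRange(h,(0,0,0),(180,smax,255));m[235:]=0
    m=cv2.morphologyEx(cv2.morphologyEx(m,cv2.MORPH_OPEN,np.ones((3,3))),cv2.MORPH_CLOSE,np.ones((7,7)))
    for b in blobs(m,1500): print(smax,b.min(0),b.max(0),rect(w,b,.01))
for row in h[0:210:6,190:340:2]: print(''.join('#' if p[2]<70 else 'W' if p[1]<22 else '.' for p in row))
E
```

```text
[0.49179143 0.32525438 0.19585444] [1.79922069e+02 1.30153787e-01 3.00355993e+00]
[[261.29610618  79.57747024]]
22 [ 54 136] [120 234] [451.2 561.7 144.5  89.1  -3.9]
22 [31  0] [511 234] [550.7 286.4 654.3 289.9 -88.6]
26 [25  0] [511 234] [547.6 307.9 702.  300.4 -87. ]
26 [67  0] [176  39] [664.4 496.9 129.9  41.9 -89.2]
.WWWWWWWWWWWWWWWWWWWWWWWWWWWWWWWWWWWWWWWWWWWWWWWWWWWWWWWWWWWWWWW...........
.........W......WWWWWWWWWWWWWWWWWWWWWWWWWWWWWWWWWWWWWWWWWWWWWWWWWWWWWWWWWWW
..........W........WWWWWWWWWWWWWWWWWWWWWWWWWWWWWW.....WW...W..WWWWWWWWWWWWW
WWWWWWWWWWWWWWWWWWWWWWW..WWWWW.W..WWWWW.W.WWWWWWWWWWWWWWWW.................
.......W..WWWWWWWWWWWWW....W.......W.W..WWWWW.WWWWWWWWWWWWWWWWWWWWWWWWWWWWW
...................WW.WWWW##WWWWWWWWWW#####W..WWW.WWWW.WWWWWWWWWWWWWWWWWWWW
WWWWWWWWWWWWWWWWWWWWWW.....WW.WW..WW.WW.W.W...WWWWWWWWWWW...........WW.....
....WWWWWWWWWWWWWWWWWWWWW.################W....WWWWWWWWWWWWWWWWWWWWWWWWWWWW
....................WW.W.....W.WWWWW.WW.WWWW..WWW.....WWW.WWWWWWWWWWWWWWWWW
WWWWWWWWWWWWWWWWWWWWW...WW.WW.W#WWWW...WW.W...WWWWWWWWWWWWW..W.W...W.......
........W.WWWW
[... 1185 characters left out ...]
................
.........WWWWWWWWWWWWWWWWWWWWWWWWWWWWWWWWWWWWWWWWWWWWWWWWWWWWWWWWWWWWWWWWWW
............................................................W.WW.WWWWWWWWWW
..W......W..W..WWWWWWWWWWWWWWWWWWWWWWWWWW....W.WWWW........................
...............................................W.W...WW............W.WWWWWW
...........W...W..WW.W....W...........W....................................
..............................W..W.W.......WWW......W.W.W........W.WWWWWWWW
.....................................#.....................................
W......W...W....W.WW.......W..W...............W............WW....W.W.......
......................................................................WW...
```

```bash
cat >> h.py <<'E'
def covermask(im):
    i=cv2.GaussianBlur(im,(3,3),0).astype(int);m=((i[:,:,2]>=i[:,:,1]-1)*255).astype(np.uint8);m[235:]=0
    return cv2.morphologyEx(cv2.morphologyEx(m,cv2.MORPH_CLOSE,np.ones((5,5))),cv2.MORPH_OPEN,np.ones((5,5)))
E
python3 - <<'E'
from h import *
w=cam('wrist');m=covermask(w['image'])
for b in blobs(m,400): print(b.min(0),b.max(0),rect(w,b,.01))
for row in m[0:230:8,150:400:3]: print(''.join('#' if p else '.' for p in row))
E
```

```text
[450 207] [474 234] [433.4  26.5  42.1  36.3   2.2]
[229  12] [282 141] [603.8 334.7 149.1  62.7   3.9]
[412   0] [511 137] [643.7  50.9 152.3 151.6  78.7]
[52  0] [188  51] [658.7 498.8 163.6  55.5 -89.3]
[0 0] [150 234] [512.5 569.7 322.7 220.5 -11.3]
.........####.......................................................................
.........####.......................................................................
........####...............##################.......................................
........###................##################.......................................
.......###.................##################.......................................
####..####.................##################.......................................
...######..................##################.......................................
...........................##################.......................................
...........................##################.......................................
...........................##################....................................
[... 918 characters left out ...]
....................
....................................................................................
....................................................................................
....................................................................................
....................................................................................
....................................................................................
....................................................................................
....................................................................................
....................................................................................
```

Cover at (603.8,334.7), yaw 3.9.

```bash
python3 - <<'E'
from h import *
go(.6038,.3347,-.014,3.9)
E
```

```text
turn 1 x [ 0.009  0.003 -0.209]  shift 6 x [ 0.467 -0.015  0.881] total [ 2.805 -0.09   5.284]
```

Call:
{"method": "jog_arm", "body": {
  "motion": [
    [0.7,-0.02,0,0,0,-0.21,1],
    [0.7,-0.02,0,0,0,0,1],
    [0.7,-0.02,0,0,0,0,1],
    [0.7,-0.02,0,0,0,0,1],
    [0,0,0.7,0,0,0,1],
    [0,0,0.7,0,0,0,1],
    [0,0,0.7,0,0,0,1],
    [0,0,0.7,0,0,0,1],
    [0,0,0.7,0,0,0,1],
    [0,0,0.5,0,0,0,1],
    [0,0,0.5,0,0,0,1],
    [0,0,0.3,0,0,0,1],
    [0,0,0.2,0,0,0,1],
    [0,0,0,0,0,0,0.85],
    [0,0,0,0,0,0,0.85],
    [0,0,0,0,0,0,0.85]
  ]
}}

```text
time: 51.88
ee_pos: [0.6053, 0.3351, 0.001]
orientation: [-179.9, -0.3, 3.9]
contact_force: [-1.0, 0.6, 0.5]
grip_width: 0.0768
grip_force: 0.0
```

Call:
{"method": "jog_arm", "body": {
  "motion": [
    [0,0,0.15,0,0,0,0.85],
    [0,0,0.15,0,0,0,0.85],
    [0,0,0.15,0,0,0,0.85],
    [0,0,0.07,0,0,0,0.85],
    [0,0,0,0,0,0,0.85],
    [0,0,0,0,0,0,0.85]
  ]
}}

```text
time: 52.38
ee_pos: [0.6037, 0.3348, -0.0221]
orientation: [-180.0, -0.1, 3.9]
contact_force: [-0.2, -0.1, -0.7]
grip_width: 0.0739
grip_force: 0.0
```

Call:
{"method": "jog_arm", "body": {
  "motion": [
    [0,0,0,0,0,0,0.6],
    [0,0,0,0,0,0,0.6],
    [0,0,0,0,0,0,0.6],
    [0,0,0,0,0,0,0.6],
    [0,0,0,0,0,0,0.6],
    [0,0,-0.3,0,0,0,0.6],
    [0,0,-0.5,0,0,0,0.6],
    [0,0,-0.8,0,0,0,0.6],
    [0,0,-0.8,0,0,0,0.6],
    [0,0,-0.8,0,0,0,0.6],
    [0,0,-0.8,0,0,0,0.6],
    [0,0,-0.8,0,0,0,0.6],
    [0,0,-0.4,0,0,0,0.6],
    [0,0,0,0,0,0.8,0.6],
    [0,0,0,0,0,0.8,0.6],
    [0,0,0,0,0,0.8,0.6],
    [0,0,0,0,0,0.8,0.6],
    [0,0,0,0,0,0,0.6],
    [0,0,0,0,0,0,0.6]
  ],
  "squeeze": 45
}}

```text
time: 53.97
ee_pos: [0.6031, 0.3346, 0.1864]
orientation: [-179.9, -0.1, -11.9]
contact_force: [0.9, -0.4, -3.3]
grip_width: 0.0634
grip_force: 45.0
```

```bash
cat >> h.py <<'E'
def heldcover():
    s=r.get_state();w=cam('wrist');T=rot(s['orientation']);m=covermask(w['image']);m[:,:190]=0;m[:,335:]=0
    for b in blobs(m,1000):
        Q=(plane(w,b,s['ee_pos'][2]+.032)-s['ee_pos'])@T*1000;f=b[:,1]<b[:,1].min()+4
        print(b.min(0),b.max(0),'far x',Q[:,0].max().round(1),np.median(Q[f][:,0]).round(1),'y',Q[f][:,1].min().round(1),Q[f][:,1].max().round(1))
E
python3 - <<'E'
from h import *
s=r.get_state();print(s['ee_pos'],s['orientation'],s['grip_width'],s['grip_force'],s['contact_force'])
heldcover()
go(.4945,-.2722,.18,-12)
E
```

```text
[0.60312571 0.33460167 0.18644664] [-1.79941557e+02 -7.83970323e-02 -1.19478894e+01] 0.0633747912087423 44.992947578430176 [ 0.9157096  -0.38192357 -3.31708085]
[201 123] [321 234] far x 74.6 74.5 y -31.6 31.6
[205   0] [334  34] far x 132.4 132.1 y -26.8 34.8
turn 1 x [-0.012 -0.017  0.013]  shift 16 x [0.031 0.963 0.01 ] total [ 0.496 15.405  0.16 ]
```

Call:
{"method": "jog_arm", "body": {
  "motion": [
    [0.03,0.8,0,0,0,0,0.6],
    [0.03,0.8,0,0,0,0,0.6],
    [0.03,0.8,0,0,0,0,0.6],
    [0.03,0.8,0,0,0,0,0.6],
    [0.03,0.8,0,0,0,0,0.6],
    [0.03,0.8,0,0,0,0,0.6],
    [0.03,0.8,0,0,0,0,0.6],
    [0.03,0.8,0,0,0,0,0.6],
    [0.03,0.8,0,0,0,0,0.6],
    [0.03,0.8,0,0,0,0,0.6],
    [0.03,0.8,0,0,0,0,0.6],
    [0.03,0.8,0,0,0,0,0.6],
    [0.03,0.8,0,0,0,0,0.6],
    [0.03,0.8,0,0,0,0,0.6],
    [0.03,0.8,0,0,0,0,0.6],
    [0.03,0.8,0,0,0,0,0.6],
    [0.03,0.8,0,0,0,0,0.6],
    [0,0.8,0,0,0,0,0.6],
    [0,0.6,0,0,0,0,0.6],
    [0,0.4,0,0,0,0,0.6]
  ]
}}

```text
time: 55.68
ee_pos: [0.4938, -0.2746, 0.1859]
orientation: [-180.0, -0.1, -12.1]
contact_force: [0.8, -0.1, -3.5]
grip_width: 0.0635
grip_force: 45.0
```

Call:
{"method": "jog_arm", "body": {
  "motion": [
    [0,0,0,0,0,0,0.6],
    [0,0,0,0,0,0,0.6],
    [0,0,0,0,0,0,0.6]
  ]
}}

```text
time: 55.93
ee_pos: [0.4947, -0.2714, 0.1856]
orientation: [-179.9, -0.1, -12.0]
contact_force: [0.2, 0.0, -3.4]
grip_width: 0.0634
grip_force: 45.0
```

```bash
python3 - <<'E'
from h import *
heldcover()
s=r.get_state();print(s['ee_pos'],s['orientation'],s['grip_width'],s['grip_force'],s['contact_force'])
go(.4949,-.2722,.053,-12)
E
```

```text
[201  95] [321 234] far x 88.6 88.5 y -21.6 24.1
[ 0.49481522 -0.271035    0.18561932] [-1.79898524e+02 -1.00256405e-01 -1.19902783e+01] 0.06329887632550509 44.99270796775818 [ 1.13821494  0.0267203  -4.11724688]
turn 1 x [-0.02  -0.02   0.002]  shift 4 x [0.002 0.007 0.829] total [0.008 0.028 3.315]
```

Call:
{"method": "jog_arm", "body": {
  "motion": [
    [0,0.02,0.4,0,0,0,0.6],
    [0,0,0.5,0,0,0,0.6],
    [0,0,0.5,0,0,0,0.6],
    [0,0,0.4,0,0,0,0.6],
    [0,0,0.4,0,0,0,0.6],
    [0,0,0.4,0,0,0,0.6],
    [0,0,0.4,0,0,0,0.6],
    [0,0,0.3,0,0,0,0.6],
    [0,0,0.1,0,0,0,0.6],
    [0,0,0,0,0,0,0.6],
    [0,0,0,0,0,0,0.6],
    [0,0,0,0,0,0,0.6]
  ]
}}

```text
time: 56.98
ee_pos: [0.4955, -0.2726, 0.0505]
orientation: [-179.9, -0.2, -12.1]
contact_force: [1.1, 0.2, -2.4]
grip_width: 0.0634
grip_force: 45.0
```

Call:
{"method": "jog_arm", "body": {
  "motion": [
    [0,0,0.08,0,0,0,0.6],
    [0,0,0.06,0,0,0,0.6],
    [0,0,0,0,0,0,0.6],
    [0,0,0,0,0,0,0.6]
  ]
}}

```text
time: 57.32
ee_pos: [0.4952, -0.2728, 0.0444]
orientation: [-179.9, -0.2, -12.1]
contact_force: [0.0, -0.2, -2.4]
grip_width: 0.0636
grip_force: 45.0
```

Call:
{"method": "jog_arm", "body": {
  "motion": [
    [0,0,0.05,0,0,0,0.6],
    [0,0,0,0,0,0,0.6],
    [0,0,0,0,0,0,0.6]
  ]
}}

```text
time: 57.57
ee_pos: [0.4952, -0.2733, 0.0439]
orientation: [-180.0, -0.2, -12.1]
contact_force: [-4.7, 2.7, 7.8]
grip_width: 0.0634
grip_force: 45.0
```

Seated. Releasing and withdrawing to check.

Call:
{"method": "jog_arm", "body": {
  "motion": [
    [0,0,0,0,0,0,0.8],
    [0,0,0,0,0,0,0.85],
    [0,0,0,0,0,0,0.9],
    [0,0,0,0,0,0,0.9],
    [0,0,-0.3,0,0,0,0.9],
    [0,0,-0.6,0,0,0,0.9],
    [0,0,-0.8,0,0,0,1],
    [0,0,-0.8,0,0,0,1],
    [0,0,-0.8,0,0,0,1],
    [-0.1,0,-0.8,0,0,0,1],
    [-0.74,-0.63,-0.3,0,0,0,1],
    [-0.74,-0.63,-0.3,0,0,0,1],
    [-0.74,-0.63,-0.3,0,0,0,1],
    [-0.74,-0.63,-0.2,0,0,0,1],
    [0,0,0,0,0,0,1],
    [0,0,0,0,0,0,1]
  ]
}}

```text
time: 58.9
ee_pos: [0.3957, -0.1479, 0.252]
orientation: [180.0, -0.4, -12.0]
contact_force: [-0.3, 0.5, -1.2]
grip_width: 0.0869
grip_force: 0.0
```

```bash
python3 - <<'E'
from h import *
s=r.get_state();print(s['time'],s['ee_pos'])
w=cam('wrist');im=w['image'];h=cv2.cvtColor(im,cv2.COLOR_BGR2HSV);i=cv2.GaussianBlur(im,(3,3),0).astype(int)
m=((i[:,:,2]>=i[:,:,1]-1)&(h[:,:,1]<60)&(h[:,:,2]>75)).astype(np.uint8)*255
nc=proj(w,[[.494,-.272,.076]])[0];x0,y0=(nc-[45,80]).astype(int);y0=max(0,y0)
q=np.zeros_like(m);q[y0:y0+150,x0:x0+85]=m[y0:y0+150,x0:x0+85];q=cv2.morphologyEx(q,cv2.MORPH_CLOSE,np.ones((7,7)))
for b in blobs(q,300): print(b.min(0),b.max(0),rect(w,b,.076))
# dark-blue frames anywhere outside the nest, hook and tray from above
t=cam('top');h=cv2.cvtColor(t['image'],cv2.COLOR_BGR2HSV)
g=cv2.inRange(h,(50,110,20),(80,255,255))
for b in blobs(g,20): print('green',rect(t,b,.034))
for b in blobs(masks(t['image'])['red'],200): print('red',b.mean(0).round(),rect(t,b,.03))
E
```

```text
58.9 [ 0.39574535 -0.14788478  0.25203833]
[312   0] [385 136] [ 494.  -278.1  152.5   91.6  -10.5]
red [268. 182.] [648.   22.1 188.3 159.2  78.2]
```

```bash
python3 - <<'E'
from h import *
w=cam('wrist');im=w['image'];h=cv2.cvtColor(im,cv2.COLOR_BGR2HSV)
a=np.radians(-12);u=np.array([np.cos(a),np.sin(a)]);v=np.array([-u[1],u[0]])
pt=[np.r_[np.array([.494,-.272])+p*u+q*v,.076] for p,q in((.075,.032),(.075,-.032),(-.075,-.032),(-.075,.032))]
print(proj(w,pt).round(1).tolist())
for y in range(0,146,5): print('%3d'%y,''.join('O' if 6<=p[0]<=24 and p[1]>130 else '#' if p[2]<60 else '+' if p[1]<60 and (p[0]<40 or p[0]>150 or p[1]<8) else 'b' if 105<p[0]<135 and p[1]>70 else '.' for p in h[y,295:400]))
E
```

```text
[[321.7, 0.9], [378.3, 2.4], [366.3, 136.6], [315.3, 136.3]]
  0 .....+++++++++#+.OOOOOOOOOOO.++++++++++++++++++++++++++++++++++++++..................OOOOOOOOOOOOOOOOOOOO
  5 ....+++++++++++.OOOOOOOOOOO..++++++++++++++++++++++++++++++++++++++++++++++++++++++++.OOOOOOOOOOOOOOOOOO.
 10 ....###+++++..OOOOOOOOOOOOO.+++++++++++++++++++++++++++++++++++++++++++++++++++++++++.OOOOOOOOOOOOOOOOOO.
 15 ....########.OOOOOOOOOOOOOO.++++++++++++++++++++++++++++++++++++++++++++++++++++++++..OOOOOOOOOOOOOOOOO..
 20 ....#######..OOOOOOOOOOOO.++++++++++++++++++++++++++###++++###############++++++++++.OOOOO..++...........
 25 ....########OOOOOOOOO.####++++++++++++++++++++++++++++++++++++++++++++++++++++++++++++...................
 30 ...#########OOOOO..+++.###++++++++++++++++++++++++++++++++++++++++++++++++++++++++.......................
 35 ...##############++++++##+++++++++++++++++++++++++++++++++++++++++++++++++++++++++.......................
 40 ...##############+++++.##++++++++++++++++++++++++++++++++++++++++++++++++++++++++........................
 45 ...##############+++++###++++++++++++########
[... 1560 characters left out ...]
+++++++++...............................
120 .#######.OOOOOOOOOOOO.++++++++++#################################+++++++++++++.+++.......................
125 .#######OOOOOOOOOOOOO..+++++++++++++++++++++++++++++++++++++++++++++++++++.OOOOOOOOOOOOOOOOO.+...........
130 .#######OOOOOOOOOOOOO..++++++++++++++++++++++++++++++++++++++++++++++++++.OOOOOOOOOOOOOOOOO..............
135 ########OOOOOOOOOOOOOO.+++++++++++++++++++++++++++++++++++++++++++++++++..OOOOOOOOOOOOOOOOO.+............
140 +++++++++#OOOOOOOOOOOOOOOOOOOOOOOOOOOOO.#########OOOOOOOOOOOOOOOOOOOOOOOOOOOOOOOOOO........+.............
145 ++++++++#######OOOOOOOOOOOOOOOOOOOOOOOOO.####################OOOOOOOOOOOOOOOOOOOOOO..+...................
```

The cover sits square (edges at columns 319 and 373 on row 70, against 318.5 and 372 expected). Handing in.

```bash
python3 -c "
from h import *
print(r.job_done())"
```

```text
the job is handed in; nothing more can be done
None
```

I drew the tray in with the hook, laid the hook flat on the liner clear of it, and built the drain in the nest: body, both dark-blue frames, then the cover. In my last pictures every part lay square, the cover within about 2 mm of the pocket centre; the job is handed in at about 59 s, and no verdict was shown.

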